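Load the tumble polisher with a scoop and close it

ROBOT

A 7-joint arm with a two-finger parallel gripper is mounted at the origin on the work surface. World frame = base frame: x ahead of the robot, y to its left, z up, the work surface at z = 0. Lengths are in m, angles in rad, forces in N, time in s.
With the tool pointing down it reaches from about 0.35 to 0.9 m from the base axis. Payload 8.1 kg.
Tool frame: the origin (TCP) lies at the very end of the fingers, on their centre line; the grasp point (between the pads) lies 19 mm behind it; z points along the fingers, y is the line along which they close (so a half turn about z gives the same grasp; the last joint's range is limited). The gripper opens to 92 mm and grips with 3 to 60 N. Pads are 19 mm wide; open, the fingers measure 130 mm over their backs; the gripper's body (75 mm by 190 mm) begins 47 mm behind the grasp point.
Start: joints at [-1.383, 0.434, 0.025, 1.573, -0.012, 1.134, -0.075], TCP at [0.179, 0.599, 0.227] pointing down, gripper open.
Joint ranges: [-2.62, 2.62], [-0.44, 2.09], [-1.27, 1.32], [0.08, 2.57], [-1.32, 4.46], [0.12, 2], [-2.74, 2.74]. Speed limits (rad/s): [2.22, 2.22, 3.01, 3.01, 3.14, 3.14, 3.14].

INTERFACE

Orientations are given as a unit quaternion [w, x, y, z].
In Python, from bench import monitor, cams, finish_job gives the robot as it stands.
- The arm moves only by the shell command python3 -m handwheel 'ROWS' [FORCE]. ROWS is JSON, a list of rows, each a list of 7 numbers: the finger opening in mm, from 0 to 91.8, then the shift along the tool's x, y, z each as a share of 0.4 m, from -1 to 1, then the turn, a rotation vector about the tool's x, y, z each as a share of 45 degrees, from -1 to 1. A call has 1 to 20 rows; each row is the pose to reach, as a shift and turn from the pose commanded when the call began, along the tool's axes at that moment; what a row does not reach only later rows make up. A row lasts 1/12 s, in which the tool goes at most 41.7 mm and 7.16 degrees, less where a joint would pass 70% of its speed; a pose out of reach is approached as far as the arm can. A call with a number of a shift or a turn outside -1 to 1 is refused whole. A call with a gripper value outside its range is refused whole. The fingers move at their own pace and stop on an object; FORCE is the grip in N (left out, the last holds). Time passes only in rows, so rows that repeat a pose let the fingers close. It gives the time, the measured TCP pose, the force, the opening and the grip force at its end, in the units of the state.
- monitor.get_state(): the state, without advancing time (a new reading comes with each control period).
- cams.get_image(name): name is "side" or "top" or "wrist"; returns (picture, depth): 420x560x3 uint8, red, green, blue; 420x560 float32, m along the optical axis (not along the pixel's ray), 0 where there is no reading.
- cams.camera_params(name): a dict with "fov_y" (degrees; the focal length in pixels is half the picture's height over the tangent of half this angle, whatever the lens; pixels are square), "cx", "cy" (the principal point, pixels), "extrinsics" (4x4, takes a point from camera to world coordinates). Camera axes: x right, y down, z forward; pixel columns grow to the right and rows downward; lengths in m; the calibration is good to about 2 mm. The wrist camera is an equidistant fisheye: a pixel r from the principal point sees the ray r / f radians off the axis. A picture is of the moment at which its call begins: read the wrist's pose just before it. camera_params takes no time and is no camera call; for the wrist camera it gives the pose at the moment of the call.
- finish_job(): hands the job in; it is judged then, once.
Trained networks look in the newest picture that a camera, given by its name, has taken for a name from the list of things; names that differ only in an ending like _2 or _b are one class to them, and where a whole thing is asked for, a point or a joint stands for the part that bears it (a point fixed in the world has none). Each returns a list of dicts, best first, with "p" (0 to 1); they miss things now and then, are a little off and sometimes report something else, mostly with a low value. They report only what shows in the picture. A call takes as long as a camera call.
- cams.recognise(camera, name): "rect" ([left, top, right, bottom] in pixels, round what is visible of it).
- cams.masks_of(camera, name): "pixels" (420x560 bool, what is visible of it) and "rect" ([left, top, right, bottom] in pixels, round what is visible of it).
- cams.landmark_of(camera, name): "centre" ([column, row] in pixels: a listed point, or the origin of a listed thing).
The state is a dict: "t": time; "joints": joint angles; "joint_velocities": joint speeds; "joint_efforts": joint torques, N m; "eef_pos": TCP position; "tcp_rot": TCP orientation; "force": force on the tool from outside, world axes, zero at the start; "ft_torque": the same for the moment, N m; "grip_width": finger opening in m; "gripper_force": force on a finger pad.
Only numpy, scipy, OpenCV 4.12 (cv2) and the standard library are available. Lean on these libraries where they do the work, as an engineer would, in place of code of your own. Each camera call takes 0.05 s, during which the arm holds its last target. There are 200 camera calls.

TASK

Load the tumble polisher: with the scoop, bring at least four of the six ceramic balls from the grey pan into the orange bowl, never touching the balls with the fingers; any others must stay in the pan, none on the bench. Then lay the scoop down flat, and gently lower the blue lid over the bowl's centre shaft until it lies flat on the rim. Leave the other things on the bench where they are.

Things in the scene. Friction and masses are not known exactly. Their poses are not given: they have to be found in the camera images.
- scoop: Loose aluminium scoop, 200 mm long. Origin: centre of the underside of its flat floor (90 x 94 mm, 2 mm thick). Open front lip at x = +45 mm. Side walls 3 mm thick, 36 mm high, from x = -45 to 34; back wall 45 mm high at x = -45. Red handle: level bar along x from x = -155 to -47, 20 mm wide (y), z = 55 to 77 mm. Starts lying flat on the bench.
- scoop_grip (a point): Point on the scoop's handle bar, centre of its section, at (-95, 0, 66) mm in the scoop's frame.
- scoop_lip (a point): Middle of the scoop's front lip, underside, at (45, 0, 0) mm in the scoop's frame.
- pan: Grey open pan fixed to the bench, 250 (its x) x 122 (y) mm. Origin: centre of its underside. Inner floor at z = 5 mm, x = -95 to 95, y = -56 to 56 mm. Long side walls upright, 48 mm high, 5 mm thick; end walls slope outward at 60 degrees to the floor, from x = +-95 at the floor to +-120 at the top, 48 mm high. Both ends are alike.
- ball0: Loose ceramic ball (origin at its centre), 26 mm in diameter, 25 g, green; starts on the pan's floor.
- ball1: Loose ceramic ball (origin at its centre), 26 mm in diameter, 25 g, white; starts on the pan's floor.
- ball2: Loose ceramic ball (origin at its centre), 26 mm in diameter, 25 g, green; starts on the pan's floor.
- ball3: Loose ceramic ball (origin at its centre), 26 mm in diameter, 25 g, white; starts on the pan's floor.
- ball4: Loose ceramic ball (origin at its centre), 26 mm in diameter, 25 g, green; starts on the pan's floor.
- ball5: Loose ceramic ball (origin at its centre), 26 mm in diameter, 25 g, white; starts on the pan's floor.
- tumbler: Tumble polisher fixed to the bench: black foot, round orange bowl, upright steel shaft in its middle. Origin: centre of its underside. Bowl's inner floor is 35 mm, its rim 90 mm above the bench; inner radius 74 mm at the floor, 88 mm at the rim, wall 4 mm. Shaft 16 mm in diameter, its top 11 mm tapered to 6 mm.
- bowl_floor (a point): Centre of the bowl's inner floor, 35 mm above the bench.
- bowl_rim (a point): Centre of the bowl's mouth, at the height of the rim, 90 mm above the bench.
- shaft_top (a point): Top of the bowl's shaft, 145 mm above the bench.
- lid: Loose blue lid, about 250 g: disc 188 mm in diameter, 5 mm thick, with an upright white hub 44 mm in diameter rising to 45 mm above the underside; a 22 mm bore runs right through. Origin: centre of its underside. Starts flat on the bench, hub up. When fitted, the disc rests on the bowl's rim and the shaft's tip shows 10 mm above the hub.
- lid_hub (a point): Centre of the lid's hub, 27 mm above the lid's underside.
- oil: Bystander: amber bottle with red cap, 52 mm wide, 130 mm high. Origin at its underside.
- mallet: Bystander: hammer, 220 mm long, lying. Origin at its underside.
- driver: Bystander: screwdriver, 180 mm long, lying. Origin at its underside.
- brush: Bystander: brush, 170 mm long, lying. Origin at its underside.
- mug: Bystander: blue mug, 76 mm wide, 85 mm high. Origin at its underside.
- sander: Bystander: cork sanding block, 100 x 60 x 30 mm. Origin at its underside.

How it is judged:
By the outcome, as a careful person would: the job done as asked, in the order asked, and still so for the second after the job is handed in, with the robot touching nothing.
It also fails if it takes over 72 s, if anything falls off the work surface, if the arm or the gripper's body presses on something with over 40 N, if the wrist force passes 120 N, or if a joint passes its speed limit or range.

## Working session

There is one attempt and no reset: what is moved stays moved. The work goes in short steps, Python scripts to look and compute and a shell command to move; the robot and the scene stay as the last step left them, time stands still between calls to the robot, and variables do not carry over. Pictures are saved under pics/ and viewed, at most 10 in all, crops included, and the job is handed in when it is done.

```bash
mkdir -p pics; ls
python3 - <<'E'
from bench import monitor,cams
import cv2,numpy as np
s=monitor.get_state();print(s['eef_pos'],s['tcp_rot'],s['t'])
for n in['top','side']:
    im,d=cams.get_image(n);cv2.imwrite(f'pics/{n}0.png',im[:,:,::-1]);np.savez(f'{n}0.npz',im=im,d=d)
    p=cams.camera_params(n);print(n,p['fov_y'],p['cx'],p['cy'],np.round(p['extrinsics'],3).tolist())
E
```

```text
pics
[0.17910579 0.59825329 0.2259545 ] [-4.54427635e-05  1.44926227e-01  9.89442156e-01 -7.79210814e-04] 0.0
top 49.38938753664183 288.2003039630138 205.10960964577916 [[-0.006, -0.994, 0.11, 0.416], [-1.0, 0.006, 0.007, 0.028], [-0.008, -0.11, -0.994, 1.236], [0.0, 0.0, 0.0, 1.0]]
side 55.91244447882987 279.57066876596457 209.90538853615922 [[0.889, -0.33, 0.317, 0.225], [-0.458, -0.625, 0.632, -0.627], [-0.011, -0.707, -0.707, 0.839], [0.0, 0.0, 0.0, 1.0]]
```

View pics/top0.png

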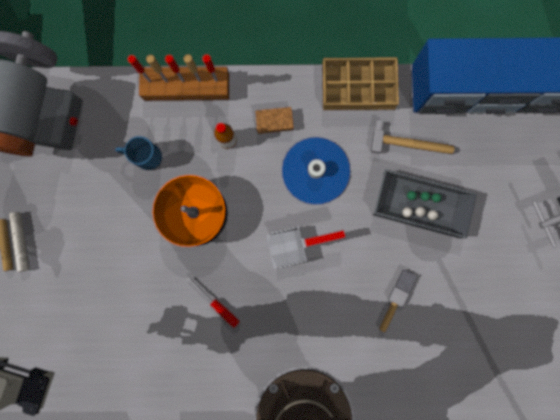

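View pics/side0.png

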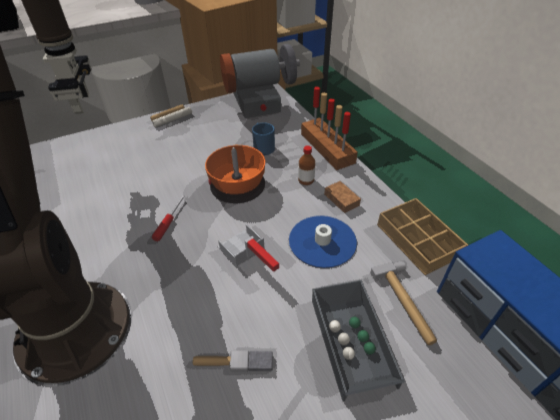

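The top view shows the bowl at (190,211), lid (316,170), scoop body (288,247) with its handle out to (345,234), and pan (425,203) with two rows of three balls. The side view agrees. Next I'll measure poses.

```bash
cat > h.py <<'E'
import numpy as np,cv2
from bench import monitor,cams
from scipy.spatial.transform import Rotation as R
def par(n):
    p=cams.camera_params(n);return 210/np.tan(np.radians(p['fov_y']/2)),p['cx'],p['cy'],np.array(p['extrinsics'])
def rays(n,uv):
    f,cx,cy,E=par(n);uv=np.atleast_2d(np.asarray(uv,float));d=(uv-[cx,cy])/f
    if n=='wrist':
        r=np.linalg.norm(d,axis=1,keepdims=True);v=np.hstack([d*np.sinc(r/np.pi),np.cos(r)])
    else: v=np.hstack([d,np.ones((len(d),1))])
    return E[:3,3],v@E[:3,:3].T,v
def plane(n,uv,z):
    o,r,_=rays(n,uv);return o+r*((z-o[2])/r[:,2])[:,None]
def cloud(n,d,m):
    vv,uu=np.nonzero(m&(d>0));o,r,v=rays(n,np.c_[uu,vv]);return o+r*(d[vv,uu]/v[:,2])[:,None]
def mask(n,name):
    l=cams.masks_of(n,name);return [(x['p'],np.array(x['pixels'])) for x in l]
def circ(p):
    A=np.c_[2*p[:,:2],np.ones(len(p))];s=np.linalg.lstsq(A,(p[:,:2]**2).sum(1),rcond=None)[0];return s[:2],np.sqrt(s[2]+s[0]**2+s[1]**2)
def edge(m): 
    c=max(cv2.findContours(m.astype(np.uint8),cv2.RETR_EXTERNAL,cv2.CHAIN_APPROX_NONE)[0],key=cv2.contourArea);return c[:,0]
def st(): 
    s=monitor.get_state();return np.array(s['eef_pos']),R.from_quat(np.array(s['tcp_rot'])[[1,2,3,0]]),s
def tcp_for(Ts,dx,h):  # tool pose gripping scoop straight
    pass
def rows(poses,grip,cur=None):
    p0,r0,_=st()
    if cur is not None:p0,r0=cur
    for p,r in poses:
        d=r0.inv().apply(np.array(p)-p0)/.4;w=(r0.inv()*r).as_rotvec()/np.radians(45)
        print([grip]+[float(round(x,3)) for x in np.r_[d,w]])
E
python3 - <<'E'
from h import *
im,d=cams.get_image('top')
for nm,z in[('scoop',0),('pan',.048),('tumbler',.09),('lid',.005),('oil',0),('mug',0),('mallet',0),('sander',0),('brush',0),('driver',0)]:
    for p,m in mask('top',nm)[:2]:
        P=cloud('top',d,m);e=plane('top',edge(m),z);b=cv2.minAreaRect((e[:,:2]*1000).astype(np.float32))
        print(nm,round(p,2),m.sum(),'med',np.median(P,0).round(3),'zmax',np.percentile(P[:,2],98).round(3),'rect',np.round(b[0]),np.round(b[1]),round(b[2],1),'circ',circ(e))
hsv=cv2.cvtColor(im,cv2.COLOR_RGB2HSV)
m=mask('top','scoop')[0][1]
red=m&((hsv[...,0]<8)|(hsv[...,0]>172))&(hsv[...,1]>150)
e=plane('top',edge(red)+0.0,.077);b=cv2.minAreaRect((e[:,:2]*1000).astype(np.float32));print('handle',b,cloud('top',d,red)[:,2].round(3)[::10])
for i in range(6):
    l=cams.landmark_of('top',f'ball{i}')
    print(i,[(round(x['p'],2),plane('top',x['centre'],.018)[0,:2].round(3)) for x in l[:7]])
for k,z in[('scoop_grip',.066),('scoop_lip',0),('bowl_rim',.09),('shaft_top',.145),('lid_hub',.027),('pan',0),('scoop',0)]:
  for n in['top','side']:
    if n=='side' and k=='scoop_grip': cams.get_image('side')
for k,z in[('scoop_grip',.066),('scoop_lip',0),('bowl_rim',.09),('shaft_top',.145),('lid_hub',.027),('pan',0),('scoop',0)]:
  for n in['top','side']:
    print(k,n,[(round(x['p'],2),plane(n,x['centre'],z)[0].round(4)) for x in cams.landmark_of(n,k)[:1]])
E
```

```text
scoop 0.85 1464 med [0.447 0.03  0.003] zmax 0.079 rect [451. -13.] [ 96. 206.] 12.6 circ (array([ 4.48180994e-01, -3.77457503e-05]), np.float64(0.07072977027760266))
pan 0.65 4061 med [ 0.55  -0.334  0.007] zmax 0.05 rect [ 547. -321.] [248. 128.] 74.6 circ (array([ 0.54748983, -0.32048546]), np.float64(0.10566763284341685))
tumbler 0.87 4257 med [0.532 0.294 0.037] zmax 0.092 rect [531. 285.] [181. 187.] 0.5 circ (array([0.52934502, 0.28514523]), np.float64(0.09218643439944307))
lid 0.68 3643 med [ 0.645 -0.039  0.005] zmax 0.044 rect [648. -39.] [185. 185.] 44.6 circ (array([ 0.64672615, -0.03940918]), np.float64(0.09290651155910026))
lid 0.5 1595 med [0.447 0.03  0.003] zmax 0.079 rect [451. -12.] [ 97. 210.] 13.6 circ (array([ 4.46725325e-01, -3.51665984e-05]), np.float64(0.07185767764504386))
oil 0.56 477 med [0.724 0.197 0.085] zmax 0.132 rect [747. 211.] [79. 57.] 26.3 circ (array([0.74617061, 0.21049079]), np.float64(0.03381133544751952))
oil 0.25 52 med [ 0.528 -0.279  0.028] zmax 0.032 rect [ 530. -286.] [19. 19.] 88.1 circ (array([ 0.53043312, -0.28639663]), np.float64(0.
[... 2699 characters left out ...]
ay([ 0.4643, -0.0453,  0.066 ]))]
scoop_lip top [(0.76, array([0.4244, 0.0878, 0.    ]))]
scoop_lip side [(0.92, array([0.4278, 0.089 , 0.    ]))]
bowl_rim top [(0.74, array([0.5345, 0.2888, 0.09  ]))]
bowl_rim side [(0.75, array([0.5365, 0.2949, 0.09  ]))]
shaft_top top [(0.57, array([0.5286, 0.2902, 0.145 ]))]
shaft_top side [(0.56, array([0.54  , 0.2781, 0.145 ]))]
lid_hub top [(0.67, array([ 0.6438, -0.0314,  0.027 ]))]
lid_hub side [(0.73, array([ 0.6504, -0.0408,  0.027 ]))]
pan top [(0.96, array([ 0.5556, -0.3193,  0.    ]))]
pan side [(0.92, array([ 0.5526, -0.3151,  0.    ]))]
scoop top [(0.93, array([0.4333, 0.0514, 0.    ]))]
scoop side [(0.85, array([ 0.4487,  0.0452, -0.    ]))]
```

Run:
```python
from h import *
from scipy.optimize import minimize
for n in['top','side']:
    z=np.load(n+'0.npz');d=z['d'];P=cloud(n,d,d>0)
    s=P[(np.hypot(P[:,0]-.55,P[:,1]+.32)<.17)&(P[:,2]>.040)&(P[:,2]<.058)]
    b=cv2.minAreaRect((s[:,:2]*1000).astype(np.float32));print(n,len(s),b)
    # model fit: distance of points to the rim rectangle ring (mid-wall 250-? )
    def cost(q):
        c,a=q[:2],q[2];u=(s[:,:2]-c)@np.array([[np.cos(a),-np.sin(a)],[np.sin(a),np.cos(a)]])
        x,y=abs(u[:,0]),abs(u[:,1]);dd=np.minimum(np.hypot(y-.0585,np.maximum(x-.122,0)),np.hypot(x-.1215,np.maximum(y-.0585,0)))
        return np.minimum(dd,.012).sum()
    r=minimize(cost,[.55,-.32,np.radians(74.6)],method='Nelder-Mead',options=dict(initial_simplex=[[.55,-.32,1.3],[.56,-.32,1.3],[.55,-.31,1.3],[.55,-.32,1.36]]));print(r.x[:2],np.degrees(r.x[2]),r.fun/len(s))
    # rim of the bowl, lid hub, shaft
    s=P[(np.hypot(P[:,0]-.53,P[:,1]-.287)<.11)&(P[:,2]>.083)&(P[:,2]<.097)];s=s[np.hypot(*(s[:,:2]-[.53,.287]).T)>.07];print('rim',circ(s))
    s=P[(np.hypot(P[:,0]-.53,P[:,1]-.287)<.05)&(P[:,2]>.11)];print('shaft',len(s),s.mean(0),s[:,2].max())
    s=P[(np.hypot(P[:,0]-.646,P[:,1]+.039)<.05)&(P[:,2]>.036)];print('hub',len(s),s.mean(0))
    s=P[(np.hypot(P[:,0]-.46,P[:,1]+.055)<.08)&(P[:,2]>.065)];b=cv2.minAreaRect((s[:,:2]*1000).astype(np.float32));print('handle',b,s.mean(0))
```

```text
top 742 ((549.8247680664062, -322.3123474121094), (249.65802001953125, 123.80332946777344), 74.62267303466797)
[ 0.54950919 -0.32143924] 74.3864613706902 0.0019363731342077982
rim (array([0.53074459, 0.2884465 ]), np.float64(0.08905126922851453))
shaft 48 [0.52986348 0.28599133 0.13335677] 0.14669475636147555
hub 168 [ 0.6466522  -0.03901575  0.04414066]
handle ((459.26605224609375, -51.92473602294922), (23.288738250732422, 111.81632995605469), 13.446825981140137) [ 0.45822004 -0.05096103  0.0763324 ]
side 1192 ((552.9977416992188, -322.16937255859375), (250.46653747558594, 123.29066467285156), 74.56709289550781)
[ 0.55145606 -0.32344351] 74.55086684847502 0.0018939301493811373
rim (array([0.53342095, 0.28750647]), np.float64(0.08919094295560635))
shaft 52 [0.53253261 0.28438112 0.13017751] 0.14888437022982692
hub 166 [ 0.64889226 -0.04181681  0.04479293]
handle ((460.3084716796875, -53.41651916503906), (23.931591033935547, 113.47138977050781), 11.734004974365234) [ 0.45986233 -0.05606205  0.07635627]
```

```bash
cat >> h.py <<'E'
def sc(h,pitch):  # scoop orientation: heading deg, nose-down pitch deg
    return R.from_euler('ZY',[h,pitch],degrees=True)
FL=R.from_matrix(np.diag([1.,-1,-1]))
GR=np.array([-.095,0,.050])   # TCP in the scoop frame
def by_org(o,h,pitch): # TCP pose from the scoop's origin
    r=sc(h,pitch);return np.array(o)+r.apply(GR),r*FL
def by_lip(l,h,pitch):
    r=sc(h,pitch);return np.array(l)+r.apply(GR-[.045,0,0]),r*FL
def down(x,y,z,h): return np.array([x,y,z]),sc(h,0)*FL
PAN=np.array([.5505,-.3225]);PH=74.5;BOWL=np.array([.532,.288]);LID=np.array([.6478,-.0404])
E
python3 - <<'E'
from h import *
rows([down(.32,.27,.25,133)],91.8)
E
```

```text
[91.8, -0.573, -0.687, -0.058, 0.0, -0.0, 0.674]
```

```bash
python3 -m handwheel '[[91.8,-0.573,-0.687,-0.05,0,0,0.674],[91.8,-0.573,-0.687,-0.05,0,0,0.674],[91.8,-0.573,-0.687,-0.05,0,0,0.674],[91.8,-0.573,-0.687,-0.05,0,0,0.674],[91.8,-0.573,-0.687,-0.05,0,0,0.674],[91.8,-0.573,-0.687,-0.05,0,0,0.674],[91.8,-0.573,-0.687,-0.05,0,0,0.674],[91.8,-0.573,-0.687,-0.05,0,0,0.674],[91.8,-0.573,-0.687,-0.05,0,0,0.674],[91.8,-0.573,-0.687,-0.05,0,0,0.674],[91.8,-0.573,-0.687,-0.05,0,0,0.674]]' 30; python3 -c "
from h import *
rows([down(.4582,-.0476,.17,102.4)],91.8)"
```

```text
t: 2.67
eef_pos: [0.3206, 0.2688, 0.2472]
tcp_rot: [-0.0, 0.4, 0.916, 0.001]
force: [0.0, 0.5, 0.7]
grip_width: 0.0919
gripper_force: 0.0
[91.8, -0.814, -0.286, 0.192, 0.001, -0.001, 0.676]
```

```bash
python3 -m handwheel '[[91.8,-0.814,-0.286,0.192,0,0,-0.676],[91.8,-0.814,-0.286,0.192,0,0,0.676],[91.8,-0.814,-0.286,0.192,0,0,0.676],[91.8,-0.814,-0.286,0.192,0,0,0.676],[91.8,-0.814,-0.286,0.192,0,0,0.676],[91.8,-0.814,-0.286,0.192,0,0,0.676],[91.8,-0.814,-0.286,0.192,0,0,0.676],[91.8,-0.814,-0.286,0.192,0,0,0.676],[91.8,-0.814,-0.286,0.192,0,0,0.676],[91.8,-0.814,-0.286,0.192,0,0,0.676],[91.8,-0.814,-0.286,0.192,0,0,0.676],[91.8,-0.814,-0.286,0.192,0,0,0.676]]'
python3 - <<'E'
from h import *
im,d=cams.get_image('wrist');cv2.imwrite('pics/w1.png',im[:,:,::-1])
P=cloud('wrist',d,d>0);print(np.percentile(P[:,2],[1,50,99]))
hsv=cv2.cvtColor(im,cv2.COLOR_RGB2HSV);red=((hsv[...,0]<8)|(hsv[...,0]>172))&(hsv[...,1]>150)
s=cloud('wrist',d,red);s=s[(s[:,2]>.065)&(s[:,2]<.09)&(np.hypot(s[:,0]-.46,s[:,1]+.05)<.1)];print('handle',len(s),cv2.minAreaRect((s[:,:2]*1000).astype(np.float32)),s.mean(0))
rows([down(.4582,-.0476,.05,102.4)],91.8)
E
```

```text
t: 3.67
eef_pos: [0.4586, -0.0449, 0.1696]
tcp_rot: [-0.0, 0.625, 0.781, -0.0]
force: [-0.5, -0.2, -0.3]
grip_width: 0.0918
gripper_force: 0.0
[-0.00210156  0.00085428  0.28623033]
handle 2471 ((461.5641784667969, -49.681640625), (18.52720832824707, 91.82398986816406), 12.85871696472168) [ 0.46108203 -0.04761762  0.07640466]
[91.8, -0.007, -0.002, 0.299, -0.0, -0.001, 0.007]
```

```bash
python3 -m handwheel '[[91.8,-0.007,0.004,0.15,0,0,0],[91.8,-0.007,0.004,0.25,0,0,0],[91.8,-0.007,0.004,0.299,0,0,0],[91.8,-0.007,0.004,0.299,0,0,0],[91.8,-0.007,0.004,0.299,0,0,0],[10,-0.007,0.004,0.299,0,0,0],[10,-0.007,0.004,0.299,0,0,0],[10,-0.007,0.004,0.299,0,0,0],[10,-0.007,0.004,0.299,0,0,0],[10,-0.007,0.004,0.299,0,0,0],[10,-0.007,0.004,0.299,0,0,0],[10,-0.007,0.004,0.299,0,0,0],[10,-0.007,0.004,0.299,0,0,0],[10,-0.007,0.004,0.299,0,0,0]]' 40
python3 - <<'E'
from h import *
print(st()[0])
rows([down(.4582,-.0476,.20,102.4)],10)
E
```

```text
t: 4.88
eef_pos: [0.4606, -0.0488, 0.0503]
tcp_rot: [-0.0, 0.625, 0.78, -0.0]
force: [0.1, -0.1, -0.3]
grip_width: 0.0367
gripper_force: 0.0
[ 0.46055071 -0.04876897  0.05033263]
[10, 0.004, -0.005, -0.374, -0.0, -0.0, 0.004]
```

```bash
python3 -m handwheel '[[10,0,0,0,0,0,0],[10,0,0,0,0,0,0],[10,0,0,0,0,0,0],[10,0,0,0,0,0,0],[10,0,0,0,0,0,0],[10,0,0,0,0,0,0],[10,0,0,-0.05,0,0,0],[10,0,0,-0.1,0,0,0],[10,0,0,-0.2,0,0,0],[10,0,0,-0.25,0,0,0],[10,0,0,-0.25,0,0,0],[10,0,0,-0.25,0,0,0]]' 40
python3 - <<'E'
from h import *
n='side'
im,d=cams.get_image(n);cv2.imwrite('pics/s2.png',im[:,:,::-1])
im,d=cams.get_image('top')
P=cloud('top',d,d>0);p,r,_=st();L=FL.inv();Q=(r*FL.inv()).inv().apply(P-p)+GR
s=Q[(abs(Q[:,0])<.03)&(abs(Q[:,1])<.03)&(abs(Q[:,2])<.02)];print(len(s),s[:,2].mean(),np.polyfit(s[:,0],s[:,2],1))
s=Q[(Q[:,0]<.07)&(Q[:,0]>-.05)&(abs(Q[:,1])<.07)&(abs(Q[:,2]-.01)<.03)];print(s.min(0),s.max(0),cv2.minAreaRect((s[:,:2]*1000).astype(np.float32)))
E
```

```text
t: 5.88
eef_pos: [0.461, -0.0484, 0.1507]
tcp_rot: [0.001, 0.625, 0.781, 0.001]
force: [0.8, 1.7, -4.5]
grip_width: 0.0196
gripper_force: 40.0
579 -0.0022698227640340174 [-0.05837875 -0.00226319]
[-0.04646044 -0.04469239 -0.00990137] [0.04310466 0.04935203 0.03943827] ((-1.7938385009765625, 2.3135528564453125), (89.60491943359375, 93.93888092041016), 0.1917446404695511)
```

View pics/s2.png

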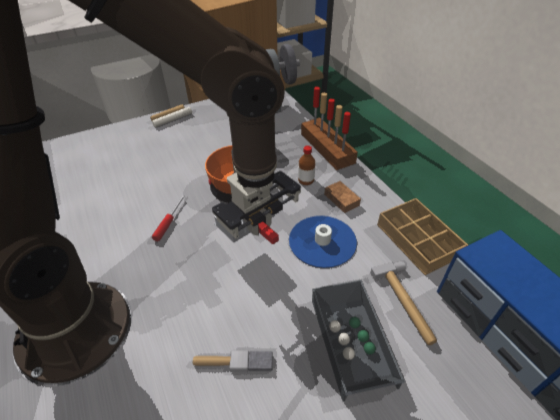

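The side view shows the scoop held level-ish in the gripper at about (250,220), with nothing disturbed. It sags about 3° nose-down, so I'll account for that.

```bash
cat >> h.py <<'E'
SAG=3.3
def by_lip(l,h,pitch,sag=None):  # true scoop pitch; tool pitch = pitch - sag
    r=sc(h,pitch);t=sc(h,pitch-(SAG if sag is None else sag))*FL
    g=np.array(l)+r.apply([-.1382,-.001,.069]);return g+t.apply([0,0,.019]),t
def pan(x,z,pitch,sag=None,y=0):
    a=np.radians(PH);q=PAN+x*np.array([np.cos(a),np.sin(a)])+y*np.array([-np.sin(a),np.cos(a)]);return by_lip([*q,z],PH,pitch,sag)
E
python3 - <<'E'
from h import *
c=pan(-.064,.085,44)
rows([c],10)
E
```

```text
[10, -1.001, -0.076, -0.168, 0.219, -0.886, 0.599]
```

```bash
python3 -m handwheel '[[10,-0.1,0,-0.1,0,-0.1,0],[10,-0.2,-0.01,-0.17,0.03,-0.2,0.1],[10,-0.3,-0.02,-0.17,0.06,-0.3,0.2],[10,-0.4,-0.03,-0.17,0.1,-0.4,0.3],[10,-0.5,-0.04,-0.17,0.13,-0.5,0.4],[10,-0.6,-0.05,-0.17,0.16,-0.6,0.5],[10,-0.7,-0.06,-0.17,0.19,-0.7,0.55],[10,-0.8,-0.07,-0.17,0.21,-0.8,0.6],[10,-0.9,-0.076,-0.17,0.219,-0.886,0.6],[10,-1,-0.076,-0.168,0.219,-0.886,0.6],[10,-1,-0.076,-0.168,0.219,-0.886,0.6],[10,-1,-0.076,-0.168,0.219,-0.886,0.6],[10,-1,-0.076,-0.168,0.219,-0.886,0.6],[10,-1,-0.076,-0.168,0.219,-0.886,0.6]]' 60
python3 - <<'E'
from h import *
p,r,s=st();print(p-pan(-.064,.085,44)[0],(r.inv()*pan(-.064,.085,44)[1]).as_rotvec(degrees=True),s['force'])
for n in['top','side']:
    im,d=cams.get_image(n);cv2.imwrite(f'pics/{n}3.png',im[:,:,::-1])
    P=cloud(n,d,d>0);Q=sc(PH,44).inv().apply(P-[*(PAN-.064*np.array([np.cos(np.radians(PH)),np.sin(np.radians(PH))])),.085])
    s=Q[(Q[:,0]<.02)&(Q[:,0]>-.085)&(abs(Q[:,1])<.035)&(abs(Q[:,2])<.015)]
    print(n,len(s),np.polyfit(s[:,0],s[:,2],1),np.percentile(s[:,0],99.5))
    s=Q[(Q[:,0]<.02)&(Q[:,0]>-.085)&(abs(Q[:,1])<.07)&(abs(Q[:,2]-.015)<.025)];print(np.percentile(s,[.5,99.5],axis=0))
E
```

```text
t: 7.15
eef_pos: [0.5177, -0.4447, 0.2157]
tcp_rot: [0.21, 0.747, 0.567, -0.276]
force: [-0.1, 1.2, -4.2]
grip_width: 0.0196
gripper_force: 60.0
[ 0.00037231  0.00130543 -0.00054832] [-0.03517177 -0.09893367 -0.03620825] [-0.1409817   1.19950476 -4.16438793]
top 218 [-0.00811157  0.00283294] 0.005723757187376473
[[-0.04919341 -0.01758727 -0.00185007]
 [ 0.00556699  0.04864311  0.03866183]]
side 76 [-1.67123175 -0.13233638] -0.08283982770513036
[[-0.08497562 -0.0336253   0.00189013]
 [-0.00674064  0.04544547  0.03978629]]
```

View pics/side3.png

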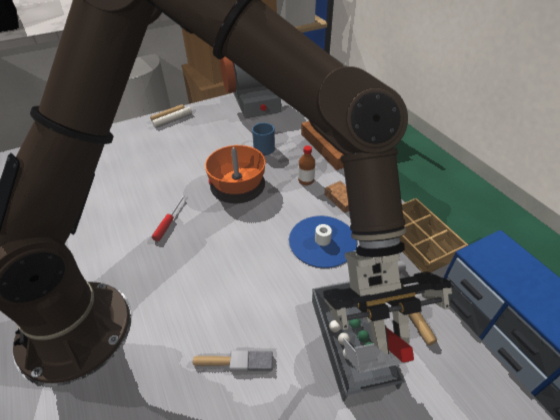

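The side view shows the scoop pitched, its lip over the near end of the pan behind the balls (355,340), as planned. Next it goes down.

Run:
```python
from h import *
rows([pan(-.066,z,44) for z in(.06,.035,.018,.010)],10)
```

```text
[10, 0.034, -0.002, 0.054, 0.001, -0.002, -0.001]
[10, 0.074, -0.002, 0.102, 0.001, -0.002, -0.001]
[10, 0.102, -0.002, 0.134, 0.001, -0.002, -0.001]
[10, 0.115, -0.002, 0.149, 0.001, -0.002, -0.001]
```

```bash
python3 -m handwheel '[[10,0.034,-0.002,0.054,0,0,0],[10,0.074,-0.002,0.102,0,0,0],[10,0.102,-0.002,0.134,0,0,0],[10,0.115,-0.002,0.149,0,0,0],[10,0.115,-0.002,0.149,0,0,0],[10,0.115,-0.002,0.149,0,0,0]]'
python3 - <<'E'
from h import *
p,r,s=st();print(p-pan(-.066,.010,44)[0])
rows([pan(-.064,.007,43),pan(-.064,.005,43),pan(-.064,.004,43)],10)
E
```

```text
t: 7.75
eef_pos: [0.5168, -0.4491, 0.1428]
tcp_rot: [0.211, 0.747, 0.567, -0.276]
force: [-0.7, -0.5, -3.7]
grip_width: 0.0199
gripper_force: 60.0
[ 9.13855326e-05 -1.15635541e-03  1.58074257e-03]
[10, 0.011, -0.001, 0.01, 0.002, 0.022, -0.002]
[10, 0.014, -0.001, 0.013, 0.002, 0.022, -0.002]
[10, 0.016, -0.001, 0.015, 0.002, 0.022, -0.002]
```

```bash
python3 -m handwheel '[[10,0.007,-0.001,0.007,0,0,0],[10,0.007,-0.001,0.007,0,0,0],[10,0.007,-0.001,0.007,0,0,0]]'; python3 -c "
from h import *
print(st()[0]-pan(-.066,.007,44)[0])"; python3 -m handwheel '[[10,0.003,0,0.004,0,0,0],[10,0.003,0,0.004,0,0,0],[10,0.003,0,0.004,0,0,0]]'
python3 - <<'E'
from h import *
print(st()[0]-pan(-.066,.005,44)[0])
E
```

```text
t: 8.0
eef_pos: [0.5165, -0.449, 0.139]
tcp_rot: [0.211, 0.747, 0.567, -0.276]
force: [-0.4, 0.1, -3.2]
grip_width: 0.0199
gripper_force: 60.0
[-0.00028102 -0.00109671  0.00081124]
t: 8.25
eef_pos: [0.5165, -0.4499, 0.1374]
tcp_rot: [0.212, 0.747, 0.567, -0.276]
force: [0.0, -0.9, 2.9]
grip_width: 0.0198
gripper_force: 60.0
[-0.00029175 -0.00195393  0.0011282 ]
```

Run:
```python
from h import *
L=np.array([-.06,-.05,-.04,-.03,-.02,-.01,0,.01,.02,.03,.04,.05,.06,.07,.08,.085])
Pt=np.interp(L,[-.066,-.04,-.01,.02,.05,.09],[44,35,25,13,6,3.5])
rows([pan(l,.0065,q) for l,q in zip(L,Pt)],10)
```

```text
[10, 0.009, -0.001, -0.001, 0.003, 0.046, -0.004]
[10, 0.021, -0.001, 0.003, 0.003, 0.123, -0.004]
[10, 0.034, -0.001, 0.008, 0.003, 0.2, -0.004]
[10, 0.048, -0.001, 0.012, 0.003, 0.274, -0.004]
[10, 0.064, -0.001, 0.017, 0.003, 0.348, -0.004]
[10, 0.08, -0.001, 0.022, 0.004, 0.423, -0.004]
[10, 0.098, -0.001, 0.031, 0.004, 0.511, -0.004]
[10, 0.118, -0.001, 0.04, 0.004, 0.6, -0.004]
[10, 0.139, -0.001, 0.049, 0.004, 0.689, -0.003]
[10, 0.161, -0.001, 0.047, 0.004, 0.741, -0.003]
[10, 0.183, -0.001, 0.046, 0.004, 0.793, -0.003]
[10, 0.205, -0.001, 0.044, 0.004, 0.845, -0.003]
[10, 0.225, -0.001, 0.031, 0.004, 0.859, -0.003]
[10, 0.245, -0.001, 0.019, 0.004, 0.873, -0.003]
[10, 0.265, -0.002, 0.006, 0.004, 0.886, -0.003]
[10, 0.275, -0.002, 0.0, 0.004, 0.893, -0.003]
```

```bash
python3 -m handwheel '[[10,0.009,-0.001,-0.001,0.003,0.046,-0.004],[10,0.021,-0.001,0.003,0.003,0.123,-0.004],[10,0.034,-0.001,0.008,0.003,0.2,-0.004],[10,0.048,-0.001,0.012,0.003,0.274,-0.004],[10,0.064,-0.001,0.017,0.003,0.348,-0.004],[10,0.08,-0.001,0.022,0.004,0.423,-0.004],[10,0.098,-0.001,0.031,0.004,0.511,-0.004],[10,0.118,-0.001,0.04,0.004,0.6,-0.004],[10,0.139,-0.001,0.049,0.004,0.689,-0.003]]'
python3 - <<'E'
from h import *
p,r,s=st();c=pan(.02,.0065,13);print(p-c[0],(r.inv()*c[1]).as_rotvec(degrees=True))
im,d=cams.get_image('top');cv2.imwrite('pics/top4.png',cv2.resize(im[130:280,330:530,::-1],None,fx=3,fy=3))
L=np.array([.03,.04,.05,.06,.07,.075,.08,.085])
Pt=np.interp(L,[-.066,-.04,-.01,.02,.05,.09],[44,35,25,13,6,3.5])
rows([pan(l,.0065,q) for l,q in zip(L,Pt)],10)
E
```

```text
t: 9.0
eef_pos: [0.523, -0.442, 0.1023]
tcp_rot: [0.066, 0.796, 0.598, -0.07]
force: [-24.4, -11.4, 92.3]
grip_width: 0.02
gripper_force: 60.2
[-0.00115716 -0.02062699  0.01618853] [ 1.07959638  1.21595876 -0.79313695]
[10, 0.074, -0.013, 0.037, 0.025, 0.069, -0.021]
[10, 0.094, -0.013, 0.046, 0.026, 0.121, -0.021]
[10, 0.114, -0.014, 0.056, 0.026, 0.173, -0.02]
[10, 0.138, -0.014, 0.055, 0.026, 0.187, -0.02]
[10, 0.161, -0.014, 0.055, 0.026, 0.201, -0.02]
[10, 0.173, -0.015, 0.054, 0.026, 0.208, -0.02]
[10, 0.185, -0.015, 0.054, 0.026, 0.215, -0.02]
[10, 0.197, -0.015, 0.054, 0.026, 0.222, -0.02]
```

View pics/top4.png

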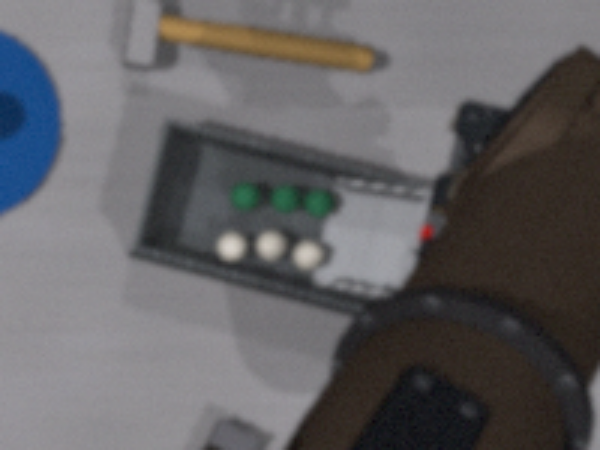

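The crop shows all six balls still in front of the lip, with the lip at crop (325,235). The scoop's rear is caught on the pan's end wall, so I'll back off upward and re-measure.

Run:
```python
from h import *
p,r,s=st();print(s['force'],s['eef_pos'])
cur=pan(.02,.0065,13)
rows([(p+[0,0,.02],r),(p+[0,0,.06],r)],10,cur)
```

```text
[-16.87795884 -10.69635062  84.45681689] [ 0.52292371 -0.44145346  0.1010733 ]
[10, -0.063, 0.011, -0.078, -0.025, -0.018, 0.022]
[10, -0.08, 0.011, -0.176, -0.025, -0.018, 0.022]
```

```bash
python3 -m handwheel '[[10,-0.05,0,-0.05,0,0,0],[10,-0.063,0,-0.078,0,0,0],[10,-0.07,0,-0.12,0,0,0],[10,-0.08,0,-0.176,0,0,0],[10,-0.08,0,-0.176,0,0,0],[10,-0.08,0,-0.176,0,0,0],[10,-0.08,0,-0.176,0,0,0]]'
python3 - <<'E'
from h import *
p,r,s=st();print('cmd-lag',p-s['eef_pos'])
im,d=cams.get_image('top')
P=cloud('top',d,d>0);t=r*FL.inv();g=p-r.apply([0,0,.019])
Q=t.inv().apply(P-g)  # frame: tool-aligned, origin at grasp
s=Q[(Q[:,0]>.06)&(Q[:,0]<.12)&(abs(Q[:,1])<.03)&(abs(Q[:,2]+.067)<.04)];k=np.polyfit(s[:,0],s[:,2],1);res=s[:,2]-np.polyval(k,s[:,0]);s=s[abs(res)<.006];k=np.polyfit(s[:,0],s[:,2],1);print(len(s),k,np.degrees(np.arctan(k[0])))
f=Q[(abs(Q[:,2]-np.polyval(k,Q[:,0])-.008)<.02)&(Q[:,0]>.03)&(Q[:,0]<.17)&(abs(Q[:,1])<.06)];print(np.percentile(f,[.5,99.5],axis=0),cv2.minAreaRect((f[:,:2]*1000).astype(np.float32)))
im,d=cams.get_image('side');cv2.imwrite('pics/s5.png',im[:,:,::-1])
print(monitor.get_state()['force'])
E
```

```text
t: 9.63
eef_pos: [0.5183, -0.4381, 0.1582]
tcp_rot: [0.049, 0.793, 0.604, -0.068]
force: [-0.8, -0.1, -3.4]
grip_width: 0.0198
gripper_force: 59.9
cmd-lag [0. 0. 0.]
328 [-0.35087935 -0.06610422] -19.334918379760353
[[ 0.03033717 -0.05924592 -0.12988074]
 [ 0.16931926  0.05961182 -0.0576578 ]] ((99.98457336425781, 0.002590179443359375), (139.94874572753906, 119.84954833984375), 0.027726223692297935)
[ 0.03612582  0.49464138 -2.82795133]
```

View pics/s5.png

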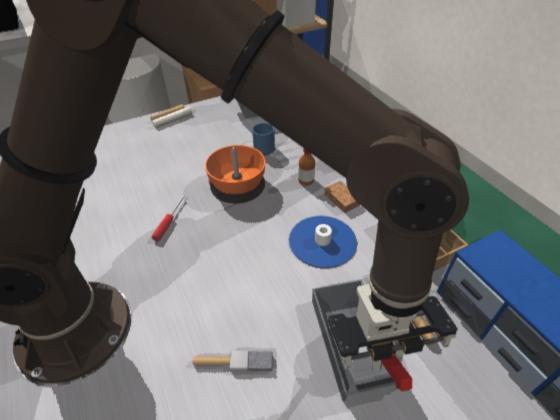

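The side view shows the scoop clear of the pan walls in the gripper at about (370,350), nose-down. I'll measure its in-hand pose more precisely.

```bash
cat >> h.py <<'E'
def inhand(n='top',prior=None):
    p,r,_=st();im,d=cams.get_image(n);P=cloud(n,d,d>0);g=p-r.apply([0,0,.019]);Q=(r*FL.inv()).inv().apply(P-g)
    from scipy.optimize import least_squares
    best=None
    for a in np.radians(np.arange(-30,40,1.)):   # a = sag
        F=R.from_euler('Y',a).inv().apply(Q)     # scoop-aligned, origin at grasp
        k=(abs(F[:,1])<.04)&(F[:,0]>.05)&(F[:,0]<.135)
        for z in np.arange(-.072,-.060,.001):
            c=(abs(F[k,2]-z)<.0025).sum()
            if best is None or c>best[0]:best=(c,a,z)
    c,a,z=best;F=R.from_euler('Y',a).inv().apply(Q)
    s=F[(abs(F[:,2]-z)<.004)&(abs(F[:,1])<.06)&(F[:,0]>.03)&(F[:,0]<.18)]
    print(n,'sag',round(np.degrees(a),1),'floor top z',round(z,4),'n',c,'x',np.percentile(s[:,0],[1,99]).round(4),'y',np.percentile(s[:,1],[1,99]).round(4))
    return s
E
python3 - <<'E'
from h import *
inhand('top');cams.get_image('side');inhand('side')
E
```

```text
top sag 20.0 floor top z -0.061 n 667 x [0.0418 0.1624] y [-0.0567  0.0568]
side sag 14.0 floor top z -0.07 n 41 x [0.0447 0.1758] y [-0.0073  0.0581]
```

```bash
python3 -m handwheel '[[10,-0.017,0,-0.1,0,0,0],[10,-0.034,0,-0.2,0,0,0],[10,-0.034,0,-0.2,0,0,0],[10,-0.034,0,-0.2,0,0,0],[10,-0.034,0,-0.2,0,0,0]]'
python3 - <<'E'
from h import *
s=inhand('top');print(np.histogram(s[:,0],bins=np.arange(.03,.181,.01)));print(np.histogram(s[:,1],bins=np.arange(-.06,.061,.01)))
im,d=cams.get_image('top');cv2.imwrite('pics/top6.png',cv2.resize(im[130:280,330:530,::-1],None,fx=3,fy=3))
E
```

```text
t: 10.3
eef_pos: [0.5183, -0.4393, 0.2403]
tcp_rot: [0.05, 0.793, 0.603, -0.067]
force: [0.3, 0.2, -4.2]
grip_width: 0.0194
gripper_force: 59.9
top sag 20.0 floor top z -0.061 n 814 x [0.0414 0.1212] y [-0.0402  0.0503]
(array([  8, 124, 157, 153, 150, 148, 145, 144, 148,  33,   0,   0,   0,
         0,   0]), array([0.03, 0.04, 0.05, 0.06, 0.07, 0.08, 0.09, 0.1 , 0.11, 0.12, 0.13,
       0.14, 0.15, 0.16, 0.17, 0.18]))
(array([  0,  16, 151, 131, 136, 131, 143, 149, 147, 151,  39,  16]), array([-6.00000000e-02, -5.00000000e-02, -4.00000000e-02, -3.00000000e-02,
       -2.00000000e-02, -1.00000000e-02,  1.38777878e-17,  1.00000000e-02,
        2.00000000e-02,  3.00000000e-02,  4.00000000e-02,  5.00000000e-02,
        6.00000000e-02]))
```

View pics/top6.png

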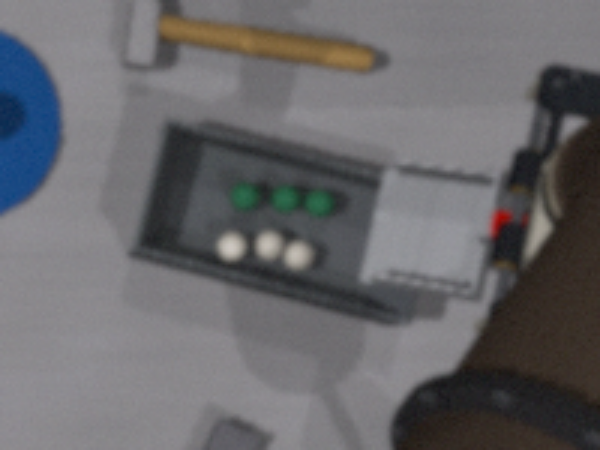

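The crop shows the scoop clear of the pan, lip edge at crop (385,170)–(362,278), and all six balls in the pan at crop x 230–320. It slipped about 17 mm and 17° in the grip. I'll use this measured in-hand pose and keep the lip off the floor on the next sweep.

```bash
cat >> h.py <<'E'
LIPG=np.array([.122,.003,-.0635]);SAG=20.;YAW=0.
def by_lip(l,h,pitch,sag=None):
    r=sc(h,pitch);t=sc(h-YAW,pitch-SAG)*FL
    return np.array(l)-r.apply(LIPG)+t.apply([0,0,.019]),t
E
python3 - <<'E'
from h import *
cams.get_image('top');s=inhand('top');print(cv2.minAreaRect((s[:,:2]*1000).astype(np.float32)))
k=(abs(s[:,1])<.035);print('roll',np.polyfit(s[k,1],s[k,2],1)[0])
e=[np.percentile(s[(abs(s[:,1]-y)<.006),0],98) for y in(-.03,-.01,.01,.03)];print('lip x',np.round(e,4))
e=[np.percentile(s[(abs(s[:,0]-x)<.008),1],[2,98]).round(4) for x in(.05,.075,.1,.118)];print('edges y',e)
f=lambda l:[(round(x['p'],2),plane('top',x['centre'],.018)[0,:2]-PAN) for x in l[:6]]
a=np.radians(PH);M=np.array([[np.cos(a),np.sin(a)],[-np.sin(a),np.cos(a)]])
print([(M@q).round(3) for _,q in f(cams.landmark_of('top','ball0'))])
rows([pan(-.066,.07,44)],10)
E
```

```text
top sag 20.0 floor top z -0.061 n 823 x [0.0414 0.1215] y [-0.0406  0.0502]
((77.27460479736328, 3.84210205078125), (90.3125, 94.20873260498047), 0.36212679743766785)
roll 0.01049731151602978
lip x [0.1188 0.12   0.1202 0.1191]
edges y [array([-0.04 ,  0.041]), array([-0.0399,  0.0412]), array([-0.0398,  0.0411]), array([-0.0411,  0.0487])]
[array([ 0.028, -0.021]), array([-0.028, -0.027]), array([0.008, 0.023]), array([0.03 , 0.019]), array([-0.02 ,  0.018]), array([-0.009, -0.028])]
[10, 0.033, 0.008, 0.138, -0.005, -0.319, 0.001]
```

Run:
```python
from h import *
rows([pan(-.060,.09,42),pan(-.060,.05,42),pan(-.06,.025,42),pan(-.06,.014,42)],10)
```

```text
[10, 0.031, 0.008, 0.092, -0.005, -0.275, 0.001]
[10, 0.047, 0.008, 0.191, -0.005, -0.275, 0.001]
[10, 0.058, 0.008, 0.253, -0.005, -0.275, 0.001]
[10, 0.062, 0.009, 0.28, -0.005, -0.275, 0.001]
```

```bash
python3 -m handwheel '[[10,0.031,0.008,0.04,0,-0.15,0],[10,0.031,0.008,0.09,0,-0.275,0],[10,0.031,0.008,0.092,0,-0.275,0],[10,0.047,0.008,0.191,0,-0.275,0],[10,0.058,0.008,0.253,0,-0.275,0],[10,0.062,0.009,0.28,0,-0.275,0],[10,0.062,0.009,0.28,0,-0.275,0],[10,0.062,0.009,0.28,0,-0.275,0]]'
python3 - <<'E'
from h import *
p,r,s=st();c=pan(-.06,.014,42);print(p-c[0],(r.inv()*c[1]).as_rotvec(degrees=True))
L=[-.057,-.045,-.035,-.025,-.015,-.005,.005,.015,.025,.035,.042,.05]
Pt=np.interp(L,[-.06,-.035,0,.03,.06],[42,35,22,10,5])
rows([pan(l,.010,q) for l,q in zip(L,Pt)],10)
E
```

```text
t: 11.22
eef_pos: [0.5233, -0.4359, 0.1271]
tcp_rot: [0.115, 0.782, 0.594, -0.153]
force: [1.2, -0.1, -2.7]
grip_width: 0.0194
gripper_force: 60.0
[ 0.00072527 -0.00147654  0.00188571] [-0.12266342  0.03442167 -0.01188651]
[10, 0.012, -0.003, 0.013, -0.003, 0.019, -0.0]
[10, 0.029, -0.003, 0.016, -0.003, 0.094, -0.0]
[10, 0.043, -0.003, 0.019, -0.003, 0.156, -0.0]
[10, 0.055, -0.003, 0.026, -0.003, 0.239, -0.001]
[10, 0.069, -0.003, 0.035, -0.003, 0.321, -0.001]
[10, 0.083, -0.003, 0.044, -0.003, 0.404, -0.001]
[10, 0.099, -0.003, 0.054, -0.003, 0.49, -0.001]
[10, 0.115, -0.003, 0.065, -0.003, 0.579, -0.001]
[10, 0.134, -0.003, 0.077, -0.003, 0.667, -0.001]
[10, 0.154, -0.003, 0.082, -0.003, 0.73, -0.001]
[10, 0.169, -0.003, 0.082, -0.003, 0.756, -0.001]
[10, 0.187, -0.003, 0.082, -0.003, 0.786, -0.001]
```

```bash
python3 -m handwheel '[[10,0.012,-0.003,0.012,0,0.019,0],[10,0.029,-0.003,0.016,0,0.094,0],[10,0.043,-0.003,0.019,0,0.156,0],[10,0.055,-0.003,0.026,0,0.239,0],[10,0.055,-0.003,0.026,0,0.239,0]]'
python3 - <<'E'
from h import *
p,r,s=st();c=pan(-.025,.010,31.3);print(p-c[0],(r.inv()*c[1]).as_rotvec(degrees=True))
L=[-.015,-.005,.005,.015,.025,.035,.042,.05]
Pt=np.interp(L,[-.06,-.035,0,.03,.06],[42,35,22,10,5])
rows([pan(l,.010,q) for l,q in zip(L,Pt)],10,c)
E
```

```text
t: 11.63
eef_pos: [0.5256, -0.4225, 0.111]
tcp_rot: [0.06, 0.794, 0.6, -0.077]
force: [-1.2, -2.7, -2.5]
grip_width: 0.0197
gripper_force: 60.0
[-0.00108437 -0.00282885  0.00195752] [ 0.05936024 -0.10047754 -0.2917935 ]
[10, 0.012, 0.0, 0.011, -0.0, 0.083, 0.0]
[10, 0.024, 0.0, 0.022, -0.0, 0.165, -0.0]
[10, 0.038, 0.0, 0.035, -0.0, 0.251, 0.0]
[10, 0.052, 0.0, 0.049, 0.0, 0.34, 0.0]
[10, 0.068, 0.0, 0.064, 0.0, 0.429, 0.0]
[10, 0.087, 0.0, 0.073, 0.0, 0.492, -0.0]
[10, 0.102, 0.0, 0.076, 0.0, 0.518, -0.0]
[10, 0.119, 0.0, 0.079, 0.0, 0.547, -0.0]
```

Free running. Continue.

```bash
python3 -m handwheel '[[10,0.012,0,0.011,0,0.083,0],[10,0.024,0,0.022,0,0.165,0],[10,0.038,0,0.035,0,0.251,0],[10,0.052,0,0.049,0,0.34,0],[10,0.068,0,0.064,0,0.429,0],[10,0.068,0,0.064,0,0.429,0]]'
python3 - <<'E'
from h import *
c=pan(.025,.010,12);p,r,s=st();print(p-c[0],(r.inv()*c[1]).as_rotvec(degrees=True))
rows([pan(.025,.009,11),pan(.035,.009,9),pan(.042,.009,8),pan(.05,.008,7),pan(.05,.007,6),pan(.05,.006,6)],10,c)
cams.get_image('top');inhand()
E
```

```text
t: 12.13
eef_pos: [0.5299, -0.4015, 0.0778]
tcp_rot: [-0.043, 0.796, 0.602, 0.055]
force: [-1.4, -0.5, -3.6]
grip_width: 0.0193
gripper_force: 60.0
[-0.00254058 -0.00260755 -0.00088313] [-0.11242764  0.00558654 -0.32708651]
[10, -0.004, 0.0, 0.007, -0.0, 0.022, 0.0]
[10, 0.014, 0.0, 0.018, 0.0, 0.067, 0.0]
[10, 0.028, -0.0, 0.025, 0.0, 0.089, 0.0]
[10, 0.044, 0.0, 0.035, -0.0, 0.111, -0.0]
[10, 0.041, -0.0, 0.042, 0.0, 0.133, -0.0]
[10, 0.04, -0.0, 0.044, 0.0, 0.133, -0.0]
top sag 20.0 floor top z -0.062 n 560 x [0.0353 0.1723] y [-0.0538  0.0502]
```

```bash
python3 -m handwheel '[[10,0.014,0,0.018,0,0.067,0],[10,0.028,0,0.025,0,0.089,0],[10,0.044,0,0.035,0,0.111,0],[10,0.041,0,0.042,0,0.133,0],[10,0.041,0,0.042,0,0.133,0],[10,0.041,0,0.042,0,0.133,0]]'
python3 - <<'E'
from h import *
c=pan(.05,.007,6);p,r,s=st();print(p-c[0],(r.inv()*c[1]).as_rotvec(degrees=True))
rows([pan(.05,.005,5),pan(.05,.004,5)],10,c)
im,d=cams.get_image('top');cv2.imwrite('pics/top7.png',cv2.resize(im[130:280,330:530,::-1],None,fx=3,fy=3))
E
```

```text
t: 12.73
eef_pos: [0.5373, -0.3805, 0.0639]
tcp_rot: [-0.074, 0.79, 0.601, 0.096]
force: [0.1, 0.4, -3.4]
grip_width: 0.0197
gripper_force: 60.0
[-3.05998302e-05  7.28612272e-04 -5.81945515e-04] [-0.08296997  0.05517146 -0.04366471]
[10, -0.005, 0.0, 0.009, 0.0, 0.022, 0.0]
[10, -0.005, 0.0, 0.011, 0.0, 0.022, 0.0]
```

View pics/top7.png

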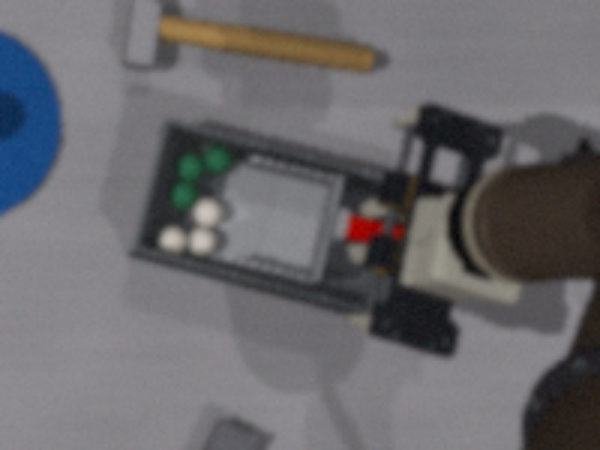

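The crop shows all six balls gathered between the lip (235,215) and the far end wall, green at (190,170) and white at (200,230). Next I lower the lip and push under them.

```bash
python3 -m handwheel '[[10,-0.005,0,0.009,0,0.022,0],[10,-0.005,0,0.009,0,0.022,0],[10,-0.005,0,0.009,0,0.022,0]]'
python3 - <<'E'
from h import *
c=pan(.05,.005,5);p,r,s=st();print(p-c[0],(r.inv()*c[1]).as_rotvec(degrees=True))
rows([pan(x,.0055,4.5) for x in(.056,.062,.068,.074,.08,.086,.09,.093)],10,c)
E
```

```text
t: 13.03
eef_pos: [0.5366, -0.3818, 0.0597]
tcp_rot: [-0.08, 0.79, 0.6, 0.103]
force: [-0.7, -0.3, -4.3]
grip_width: 0.0197
gripper_force: 60.0
[-0.00042825  0.00032564 -0.00088647] [-0.08284098  0.01245203 -0.09670305]
[10, 0.013, -0.0, 0.005, 0.0, 0.011, -0.0]
[10, 0.028, -0.0, 0.009, 0.0, 0.011, -0.0]
[10, 0.042, -0.0, 0.012, 0.0, 0.011, -0.0]
[10, 0.056, -0.0, 0.016, 0.0, 0.011, -0.0]
[10, 0.071, 0.0, 0.02, 0.0, 0.011, -0.0]
[10, 0.085, -0.0, 0.024, 0.0, 0.011, -0.0]
[10, 0.095, -0.0, 0.027, 0.0, 0.011, -0.0]
[10, 0.102, -0.0, 0.029, 0.0, 0.011, -0.0]
```

```bash
for i in 1; do python3 -m handwheel '[[10,-0.001,0,0.004,0,0,0],[10,-0.001,0,0.004,0,0,0]]' | grep force:; done; python3 -m handwheel '[[10,-0.001,0,0.004,0,0,0],[10,-0.001,0,0.004,0,0,0]]' | grep force:
```

```text
force: [-0.7, -1.0, -0.6]
gripper_force: 60.0
force: [-2.3, -3.2, 5.3]
gripper_force: 60.0
```

Run:
```python
from h import *
c=pan(.05,.0018,5)
rows([pan(x,.0040,4.5) for x in(.052,.06,.066,.072,.078,.084,.088)],10,c)
```

```text
[10, 0.004, -0.0, -0.002, 0.0, 0.011, -0.0]
[10, 0.024, -0.0, 0.003, 0.0, 0.011, -0.0]
[10, 0.038, -0.0, 0.007, 0.0, 0.011, -0.0]
[10, 0.053, -0.0, 0.011, 0.0, 0.011, -0.0]
[10, 0.067, -0.0, 0.015, 0.0, 0.011, -0.0]
[10, 0.082, -0.0, 0.019, 0.0, 0.011, -0.0]
[10, 0.091, 0.0, 0.021, 0.0, 0.011, -0.0]
```

```bash
python3 -m handwheel '[[10,0.004,0,-0.002,0,0.011,0],[10,0.024,0,0.003,0,0.011,0],[10,0.038,0,0.007,0,0.011,0],[10,0.053,0,0.011,0,0.011,0],[10,0.067,0,0.015,0,0.011,0],[10,0.082,0,0.019,0,0.011,0],[10,0.091,0,0.021,0,0.011,0],[10,0.091,0,0.021,0,0.011,0]]'
python3 - <<'E'
from h import *
c=pan(.088,.004,4.5);p,r,s=st();print(p-c[0],(r.inv()*c[1]).as_rotvec(degrees=True))
im,d=cams.get_image('top');np.savez('t8.npz',im=im,d=d)
f=lambda l:[plane('top',x['centre'],.018)[0,:2]-PAN for x in l[:8]]
a=np.radians(PH);M=np.array([[np.cos(a),np.sin(a)],[-np.sin(a),np.cos(a)]])
for k in('ball0','ball1'):print([(M@q).round(3) for q in f(cams.landmark_of('top',k))])
# lip->wall climb
path=[(.092,.004,3),(.0945,.006,0),(.097,.010,-3),(.100,.015,-6),(.103,.020,-9),(.106,.026,-12),(.109,.032,-15),(.112,.039,-18),(.114,.047,-21),(.114,.06,-22),(.11,.08,-22)]
rows([pan(x,z,q) for x,z,q in path],10,c)
E
```

```text
t: 14.03
eef_pos: [0.5472, -0.347, 0.0586]
tcp_rot: [-0.08, 0.789, 0.6, 0.106]
force: [-1.9, -8.5, 1.6]
grip_width: 0.0197
gripper_force: 60.1
[ 7.87681040e-05 -1.03639035e-03  7.89533606e-05] [ 0.04113967  0.24016149 -0.00866281]
[array([ 0.087, -0.015]), array([0.081, 0.012]), array([0.071, 0.008]), array([ 0.076, -0.034]), array([0.065, 0.023]), array([0.093, 0.039])]
[array([ 0.087, -0.015]), array([0.081, 0.012]), array([0.071, 0.008]), array([ 0.076, -0.034]), array([0.065, 0.023]), array([0.093, 0.039])]
[10, 0.004, 0.0, 0.009, 0.0, 0.033, 0.0]
[10, 0.002, 0.0, 0.018, 0.0, 0.1, 0.0]
[10, 0.001, 0.0, 0.024, 0.0, 0.167, 0.0]
[10, 0.003, 0.0, 0.027, -0.0, 0.233, 0.0]
[10, 0.005, 0.0, 0.031, 0.0, 0.3, 0.0]
[10, 0.009, -0.0, 0.033, 0.0, 0.367, 0.0]
[10, 0.014, -0.0, 0.036, 0.0, 0.433, 0.0]
[10, 0.02, 0.0, 0.036, 0.0, 0.5, 0.0]
[10, 0.025, 0.0, 0.034, -0.0, 0.567, 0.0]
[10, 0.033, 0.0, 0.008, -0.0, 0.589, 0.0]
[10, 0.036, 0.0, -0.043, -0.0, 0.589, 0.0]
```

```bash
python3 -m handwheel '[[10,0.004,0,0.009,0,0.033,0],[10,0.009,0,0.011,0,0.033,0],[10,0.009,0,0.018,0,0.1,0],[10,0.007,0,0.024,0,0.167,0],[10,0.007,0,0.027,0,0.233,0],[10,0.008,0,0.031,0,0.3,0],[10,0.011,0,0.033,0,0.367,0],[10,0.011,0,0.033,0,0.367,0]]'
python3 - <<'E'
from h import *
c=pan(.106,.026,-12);p,r,s=st();print(p-c[0],(r.inv()*c[1]).as_rotvec(degrees=True))
im,d=cams.get_image('top');np.savez('t9.npz',im=im,d=d);cv2.imwrite('pics/top9.png',cv2.resize(im[130:280,330:530,::-1],None,fx=3,fy=3))
E
```

```text
t: 14.85
eef_pos: [0.5489, -0.3448, 0.0484]
tcp_rot: [-0.164, 0.768, 0.58, 0.22]
force: [-10.0, -15.1, 26.1]
grip_width: 0.0197
gripper_force: 60.0
[-0.00013545 -0.00561525  0.00181246] [ 0.40886199  0.19062464 -0.27408954]
```

View pics/top9.png

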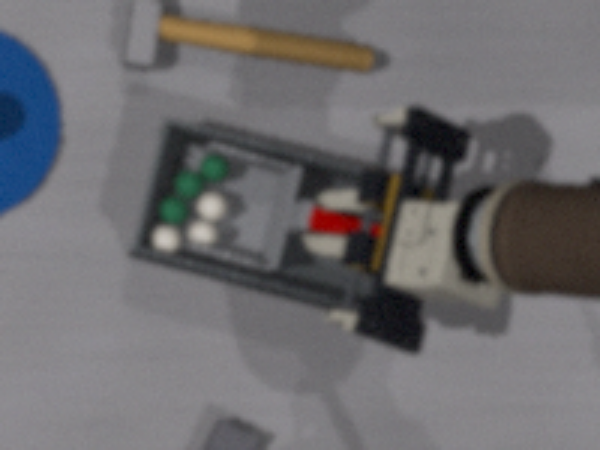

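The crop shows all six balls over or at the lip area (crop 165–215, 165–240), with 26 N of contact. I'll measure the scoop's true tilt from depth.

Run:
```python
from h import *
p,r,s=st();z=np.load('t9.npz');P=cloud('top',z['d'],z['d']>0)
a=np.radians(PH);M=np.array([[np.cos(a),np.sin(a),0],[-np.sin(a),np.cos(a),0],[0,0,1]]);Q=(P-[*PAN,0])@M.T
for x in np.arange(-.03,.125,.008):
    k=(abs(Q[:,0]-x)<.004)&(abs(Q[:,1])<.035);print(round(x,3),np.percentile(Q[k,2],[5,25,50,95]).round(3))
f=lambda l:[plane('top',x['centre'],.022)[0] for x in l[:8]]
print([ (M@(q-[*PAN,0])).round(3)[:2] for q in f(cams.landmark_of('top','ball0'))]);print(s['force'])
```

```text
-0.03 [0.004 0.074 0.08  0.135]
-0.022 [0.002 0.006 0.065 0.08 ]
-0.014 [0.003 0.004 0.056 0.082]
-0.006 [0.057 0.079 0.08  0.084]
0.002 [0.011 0.026 0.04  0.072]
0.01 [0.003 0.006 0.008 0.019]
0.018 [0.004 0.006 0.008 0.012]
0.026 [0.004 0.007 0.008 0.013]
0.034 [0.007 0.008 0.01  0.014]
0.042 [0.006 0.008 0.01  0.013]
0.05 [0.008 0.011 0.013 0.033]
0.058 [0.011 0.03  0.034 0.039]
0.066 [0.011 0.028 0.035 0.041]
0.074 [0.01  0.015 0.029 0.039]
0.082 [0.013 0.016 0.033 0.04 ]
0.09 [0.009 0.03  0.036 0.042]
0.098 [0.006 0.012 0.032 0.041]
0.106 [0.019 0.022 0.026 0.037]
0.114 [-0.001  0.032  0.037  0.044]
0.122 [-0.003 -0.     0.003  0.049]
[array([ 0.073, -0.034]), array([ 0.06 , -0.007]), array([0.062, 0.016]), array([ 0.084, -0.018]), array([0.088, 0.014]), array([0.094, 0.035])]
[ -8.12585278 -17.97004055  20.98546759]
```

```bash
sed -i 's/^LIPG=.*/LIPG=np.array([.122,.003,-.0635]);SAG=26.;YAW=0./' h.py
python3 - <<'E'
import h;from h import *
p,r,s=st();g=p-r.apply([0,0,.019]);t=(r*FL.inv())*R.from_euler('Y',26,degrees=True);l=g+t.apply(LIPG)
a=np.radians(PH);M=np.array([[np.cos(a),np.sin(a),0],[-np.sin(a),np.cos(a),0],[0,0,1]])
print('lip',M@(l-[*PAN,0]),'rear',M@(l+t.apply([-.09,0,0])-[*PAN,0]),'xaxis',M@t.apply([1,0,0]))
h.SAG=20;c=pan(.106,.026,-12);h.SAG=26
path=[(.100,.018,-6),(.102,.024,-8),(.105,.030,-11),(.108,.036,-14),(.111,.042,-17),(.114,.048,-20),(.116,.055,-22),(.114,.07,-22),(.112,.09,-22)]
rows([pan(x,z,q) for x,z,q in path],10,c)
E
```

```text
lip [ 0.09610396 -0.00222687  0.01359883] rear [ 0.00653284 -0.00172941  0.00483717] xaxis [ 0.99523469 -0.00552727  0.09735175]
[10, 0.004, 0.0, -0.014, 0.0, 0.0, 0.0]
[10, 0.009, -0.0, -0.017, 0.0, 0.044, -0.0]
[10, 0.012, -0.0, -0.014, 0.0, 0.111, -0.0]
[10, 0.015, -0.0, -0.011, 0.0, 0.178, -0.0]
[10, 0.02, 0.0, -0.007, -0.0, 0.244, -0.0]
[10, 0.025, 0.0, -0.003, 0.0, 0.311, -0.0]
[10, 0.032, 0.0, -0.006, 0.0, 0.356, -0.0]
[10, 0.048, 0.0, -0.04, 0.0, 0.356, -0.0]
[10, 0.07, 0.0, -0.085, 0.0, 0.356, -0.0]
```

```bash
python3 -m handwheel '[[10,0.004,0,-0.014,0,0,0],[10,0.009,0,-0.017,0,0.044,0],[10,0.012,0,-0.014,0,0.111,0],[10,0.015,0,-0.011,0,0.178,0],[10,0.02,0,-0.007,0,0.244,0],[10,0.02,0,-0.007,0,0.244,0],[10,0.02,0,-0.007,0,0.244,0]]'
python3 - <<'E'
import h;from h import *
p,r,s=st();g=p-r.apply([0,0,.019]);t=(r*FL.inv())*R.from_euler('Y',26,degrees=True);l=g+t.apply(LIPG)
a=np.radians(PH);M=np.array([[np.cos(a),np.sin(a),0],[-np.sin(a),np.cos(a),0],[0,0,1]])
print('lip',M@(l-[*PAN,0]),'rear',M@(l+t.apply([-.09,0,0])-[*PAN,0]))
im,d=cams.get_image('top');np.savez('t10.npz',im=im,d=d);cv2.imwrite('pics/top10.png',cv2.resize(im[130:280,330:530,::-1],None,fx=3,fy=3))
P=cloud('top',d,d>0);Q=(P-[*PAN,0])@M.T
for x in np.arange(.0,.125,.012):
    k=(abs(Q[:,0]-x)<.004)&(abs(Q[:,1])<.035);print(round(x,3),np.percentile(Q[k,2],[5,25,50,95]).round(3))
print([ (M@(plane('top',q['centre'],.03)[0]-[*PAN,0])).round(3)[:2] for q in cams.landmark_of('top','ball0')])
E
```

```text
t: 15.53
eef_pos: [0.5486, -0.3349, 0.0508]
tcp_rot: [-0.222, 0.742, 0.562, 0.29]
force: [-4.9, -8.4, -3.0]
grip_width: 0.0198
gripper_force: 60.0
lip [0.10982949 0.00125776 0.03921967] rear [0.02367274 0.00155409 0.01320186]
0.0 [0.056 0.073 0.079 0.085]
0.012 [0.013 0.025 0.033 0.051]
0.024 [0.01  0.031 0.033 0.038]
0.036 [0.011 0.025 0.029 0.036]
0.048 [0.012 0.021 0.035 0.041]
0.06 [0.013 0.015 0.017 0.035]
0.072 [0.015 0.016 0.018 0.022]
0.084 [0.017 0.019 0.02  0.023]
0.096 [0.018 0.021 0.022 0.028]
0.108 [0.02  0.024 0.028 0.035]
0.12 [-0.004 -0.     0.042  0.048]
[array([0.032, 0.002]), array([0.024, 0.027]), array([ 0.052, -0.018]), array([0.098, 0.042]), array([0.043, 0.016]), array([ 0.032, -0.021])]
```

```bash
python3 -m handwheel '[[10,-0.008,0,-0.007,0,0,0],[10,-0.015,0,-0.014,0,0,0],[10,-0.005,0,-0.024,0,0,0],[10,0.012,0,-0.042,0,0,0],[10,0.036,0,-0.068,0,0,0],[10,0.063,0,-0.097,0,0,0],[10,0.09,0,-0.126,0,0,0],[10,0.117,0,-0.155,0,0,0],[10,0.145,0,-0.184,0,0,0],[10,0.172,0,-0.214,0,0,0],[10,0.172,0,-0.214,0,0,0],[10,0.172,0,-0.214,0,0,0]]'
python3 - <<'E'
import h;from h import *
im,d=cams.get_image('top');s=inhand();cv2.imwrite('pics/top11.png',cv2.resize(im[130:280,330:530,::-1],None,fx=3,fy=3))
print((st()[1]*FL.inv()).as_euler('ZYX',degrees=True),[(round(q['p'],2),plane('top',q['centre'],.02)[0].round(3)[:2]) for q in cams.landmark_of('top','ball0')])
E
```

```text
t: 16.63
eef_pos: [0.5489, -0.3409, 0.1638]
tcp_rot: [-0.221, 0.741, 0.563, 0.291]
force: [-0.1, 0.6, -5.3]
grip_width: 0.0194
gripper_force: 59.9
top sag 32.0 floor top z -0.064 n 516 x [0.0358 0.1162] y [-0.0418  0.0495]
[ 74.34523163 -42.99356986   0.19071579] [(0.69, array([0.545, 0.313])), (0.62, array([ 0.604, -0.321])), (0.58, array([ 0.607, -0.345])), (0.56, array([ 0.55 , -0.335])), (0.51, array([ 0.569, -0.323])), (0.44, array([ 0.564, -0.249])), (0.4, array([ 0.558, -0.322]))]
```

View pics/top11.png

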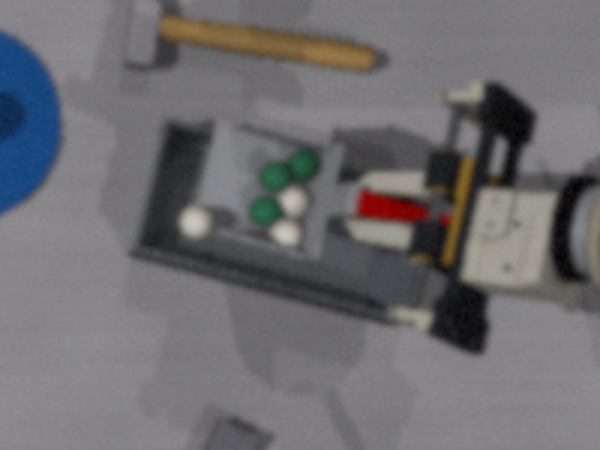

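The crop shows five balls (three green, two white, at crop 265–305, 165–235) in the scoop and one white ball left in the pan at (193,222). Now on to the bowl.

```bash
sed -i 's/^LIPG=.*/LIPG=np.array([.1165,.003,-.066]);SAG=32.;YAW=0./' h.py
cat >> h.py <<'E'
def lipnow():
    p,r,s=st();t=(r*FL.inv())*R.from_euler('Y',SAG,degrees=True);return p-r.apply([0,0,.019])+t.apply(LIPG),t.as_euler('ZYX',degrees=True)
def bowl(r,z,h,pitch):
    a=np.radians(h);q=BOWL-r*np.array([np.cos(a),np.sin(a)]);return by_lip([*q,z],h,pitch)
E
python3 - <<'E'
from h import *
l,e=lipnow();print(l,e)
H=97;end=bowl(.03,.165,H,-11);le=BOWL-.03*np.array([np.cos(np.radians(H)),np.sin(np.radians(H))]);le=np.array([*le,.165]);print(le)
D=np.linalg.norm(le-l);st_=np.r_[5,10,15,20,20,20,20,20,20,20,20,20,20,20,20,15,10,8,5]/1000.
c=np.cumsum(st_);print(D,c[-1])
k=c/D
pos=[by_lip(l+(le-l)*f,e[0]+(H-e[0])*f,-11) for f in k]
rows(pos,10)
E
```

```text
[ 0.57559854 -0.22944809  0.13283289] [ 74.4407446  -11.02376987   0.18390114]
[0.53565608 0.25822362 0.165     ]
0.4903609002052088 0.308
[10, 0.009, -0.004, 0.007, 0.0, -0.001, -0.006]
[10, 0.028, -0.01, 0.022, 0.007, -0.001, -0.013]
[10, 0.055, -0.019, 0.044, 0.017, -0.001, -0.025]
[10, 0.092, -0.032, 0.074, 0.031, -0.001, -0.04]
[10, 0.128, -0.045, 0.104, 0.045, -0.001, -0.054]
[10, 0.165, -0.057, 0.134, 0.059, -0.001, -0.069]
[10, 0.202, -0.07, 0.164, 0.073, -0.001, -0.084]
[10, 0.239, -0.083, 0.194, 0.087, -0.001, -0.099]
[10, 0.276, -0.096, 0.224, 0.101, -0.001, -0.114]
[10, 0.313, -0.108, 0.254, 0.115, -0.001, -0.129]
[10, 0.35, -0.121, 0.284, 0.129, -0.001, -0.144]
[10, 0.387, -0.134, 0.314, 0.143, -0.001, -0.159]
[10, 0.424, -0.146, 0.344, 0.157, -0.001, -0.174]
[10, 0.461, -0.159, 0.375, 0.171, -0.001, -0.189]
[10, 0.498, -0.172, 0.405, 0.185, -0.001, -0.204]
[10, 0.526, -0.182, 0.428, 0.195, -0.001, -0.215]
[10, 0.545, -0.188, 0.443, 0.202, -0.001, -0.223]
[10, 0.56, -0.193, 0.455, 0.208, -0.001, -0.229]
[10, 0.569, -0.196, 0.463, 0.211, -0.001, -0.232]
```

```bash
python3 -m handwheel '[[10,0.009,-0.004,0.007,0,0,-0.006],[10,0.028,-0.01,0.022,0.007,0,-0.013],[10,0.055,-0.019,0.044,0.017,0,-0.025],[10,0.092,-0.032,0.074,0.031,0,-0.04],[10,0.128,-0.045,0.104,0.045,0,-0.054],[10,0.165,-0.057,0.134,0.059,0,-0.069],[10,0.202,-0.07,0.164,0.073,0,-0.084],[10,0.239,-0.083,0.194,0.087,0,-0.099],[10,0.276,-0.096,0.224,0.101,0,-0.114],[10,0.313,-0.108,0.254,0.115,0,-0.129],[10,0.35,-0.121,0.284,0.129,0,-0.144],[10,0.387,-0.134,0.314,0.143,0,-0.159],[10,0.424,-0.146,0.344,0.157,0,-0.174],[10,0.461,-0.159,0.375,0.171,0,-0.189],[10,0.498,-0.172,0.405,0.185,0,-0.204],[10,0.526,-0.182,0.428,0.195,0,-0.215],[10,0.545,-0.188,0.443,0.202,0,-0.223],[10,0.56,-0.193,0.455,0.208,0,-0.229],[10,0.565,-0.195,0.46,0.211,0,-0.231]]'
python3 - <<'E'
from h import *
l,e=lipnow();print(l,e)
H=97;le=BOWL-.03*np.array([np.cos(np.radians(H)),np.sin(np.radians(H))]);le=np.array([*le,.165])
D=np.linalg.norm(le-l);c=np.cumsum(np.r_[5,10,15,20,20,20,20,20,15,10,8,6,4]/1000.);print(D,c[-1]);c*=D/c[-1]
rows([by_lip(l+(le-l)*f,e[0]+(H-e[0])*f,-11) for f in c/D],10)
E
```

```text
t: 18.37
eef_pos: [0.5514, -0.0382, 0.1824]
tcp_rot: [-0.256, 0.665, 0.65, 0.263]
force: [0.7, -0.0, -5.9]
grip_width: 0.0198
gripper_force: 59.9
[0.55108763 0.07587865 0.15375419] [ 8.86619708e+01 -1.09994041e+01 -8.41958206e-02]
0.18334199088574252 0.17300000000000004
[10, 0.01, -0.0, 0.008, 0.005, 0.0, -0.003]
[10, 0.031, -0.0, 0.025, 0.013, 0.0, -0.011]
[10, 0.061, -0.001, 0.05, 0.023, 0.0, -0.023]
[10, 0.102, -0.002, 0.084, 0.038, 0.0, -0.038]
[10, 0.143, -0.003, 0.118, 0.053, 0.0, -0.054]
[10, 0.184, -0.004, 0.152, 0.067, 0.0, -0.07]
[10, 0.225, -0.005, 0.185, 0.082, 0.0, -0.085]
[10, 0.266, -0.006, 0.219, 0.097, 0.0, -0.101]
[10, 0.297, -0.007, 0.245, 0.107, 0.0, -0.113]
[10, 0.318, -0.007, 0.262, 0.115, 0.0, -0.12]
[10, 0.334, -0.007, 0.275, 0.121, 0.0, -0.127]
[10, 0.347, -0.008, 0.286, 0.125, 0.0, -0.131]
[10, 0.355, -0.008, 0.292, 0.128, 0.0, -0.135]
```

```bash
python3 -m handwheel '[[10,0.01,0,0.008,0.005,0,-0.003],[10,0.031,0,0.025,0.013,0,-0.011],[10,0.061,-0.001,0.05,0.023,0,-0.023],[10,0.102,-0.002,0.084,0.038,0,-0.038],[10,0.143,-0.003,0.118,0.053,0,-0.054],[10,0.184,-0.004,0.152,0.067,0,-0.07],[10,0.225,-0.005,0.185,0.082,0,-0.085],[10,0.266,-0.006,0.219,0.097,0,-0.101],[10,0.297,-0.007,0.245,0.107,0,-0.113],[10,0.318,-0.007,0.262,0.115,0,-0.12],[10,0.334,-0.007,0.275,0.121,0,-0.127],[10,0.347,-0.008,0.286,0.125,0,-0.131],[10,0.355,-0.008,0.292,0.128,0,-0.135],[10,0.355,-0.008,0.292,0.128,0,-0.135]]'
python3 - <<'E'
from h import *
l,e=lipnow();print(l,e)
im,d=cams.get_image('top');cv2.imwrite('pics/top12.png',cv2.resize(im[130:330,110:330,::-1],None,fx=2.5,fy=2.5));s=inhand()
rows([bowl(.03,.165,97,-11)]+[bowl(r,z,97,q) for r,z,q in[(.03,.15,-9),(.03,.135,-6),(.03,.12,-4),(.03,.112,-2),(.03,.108,0),(.03,.106,2),(.03,.106,4),(.03,.105,6),(.03,.103,9),(.03,.10,12),(.03,.097,16),(.03,.094,20),(.03,.09,25),(.03,.088,30)]],10,bowl(.03,.165,97,-11))
E
```

```text
t: 19.53
eef_pos: [0.5527, 0.1445, 0.1936]
tcp_rot: [-0.274, 0.617, 0.697, 0.243]
force: [-0.6, 0.1, -4.7]
grip_width: 0.0198
gripper_force: 59.9
[0.53591249 0.25730413 0.16493764] [ 9.69510885e+01 -1.09935316e+01  5.32182672e-03]
top sag 33.0 floor top z -0.063 n 501 x [0.0321 0.118 ] y [-0.0414  0.0494]
[10, 0.0, 0.0, 0.0, 0.0, 0.0, 0.0]
[10, -0.017, 0.0, 0.022, 0.0, -0.044, 0.0]
[10, -0.029, 0.0, 0.042, -0.0, -0.111, 0.0]
[10, -0.045, -0.0, 0.065, -0.0, -0.156, 0.0]
[10, -0.05, -0.0, 0.075, -0.0, -0.2, 0.0]
[10, -0.047, -0.0, 0.078, -0.0, -0.244, 0.0]
[10, -0.041, -0.0, 0.078, -0.0, -0.289, 0.0]
[10, -0.031, -0.0, 0.075, 0.0, -0.333, 0.0]
[10, -0.023, -0.0, 0.074, -0.0, -0.378, 0.0]
[10, -0.012, -0.0, 0.074, 0.0, -0.444, 0.0]
[10, -0.002, 0.0, 0.076, -0.0, -0.511, 0.0]
[10, 0.013, -0.0, 0.079, 0.0, -0.6, -0.0]
[10, 0.029, -0.0, 0.083, -0.0, -0.689, -0.0]
[10, 0.048, 0.0, 0.09, -0.0, -0.8, 0.0]
[10, 0.07, 0.0, 0.097, -0.0, -0.911, 0.0]
```

View pics/top12.png

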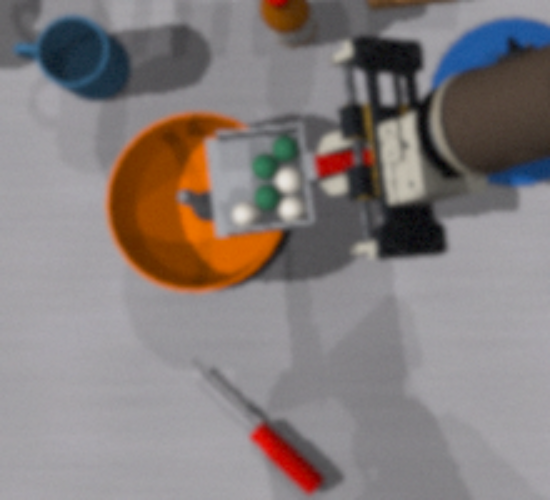

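The crop shows six balls in the scoop (crop 240–290, 150–213), with the lip over the bowl just short of the shaft (190,198). I've now viewed 11 pictures, one over the limit of 10, so the rest will be checked numerically only. Pouring now.

```bash
python3 -m handwheel '[[10,-0.017,0,0.022,0,-0.044,0],[10,-0.029,0,0.042,0,-0.111,0],[10,-0.045,0,0.065,0,-0.156,0],[10,-0.05,0,0.075,0,-0.2,0],[10,-0.047,0,0.078,0,-0.244,0],[10,-0.041,0,0.078,0,-0.289,0],[10,-0.031,0,0.075,0,-0.333,0],[10,-0.027,0,0.075,0,-0.355,0],[10,-0.023,0,0.074,0,-0.378,0],[10,-0.012,0,0.074,0,-0.444,0],[10,-0.002,0,0.076,0,-0.511,0],[10,0.013,0,0.079,0,-0.6,0],[10,0.029,0,0.083,0,-0.689,0],[10,0.048,0,0.09,0,-0.8,0],[10,0.07,0,0.097,0,-0.911,0],[10,0.07,0,0.097,0,-0.911,0],[10,0.07,0,0.097,0,-0.911,0],[10,0.07,0,0.097,0,-0.911,0],[10,0.07,0,0.097,0,-0.911,0]]'
python3 - <<'E'
from h import *
l,e=lipnow();print(l,e)
cams.get_image('top');inhand()
for n in('top','side'):
  if n=='side':cams.get_image('side')
  for b in('ball0',):
    print(n,[(round(q['p'],2),plane(n,q['centre'],.048)[0].round(3)[:2]) for q in cams.landmark_of(n,b)])
E
```

```text
t: 21.22
eef_pos: [0.5474, 0.1881, 0.1838]
tcp_rot: [-0.014, 0.665, 0.747, 0.012]
force: [1.0, -0.2, -3.0]
grip_width: 0.0197
gripper_force: 60.0
[0.53649475 0.25461141 0.08747275] [9.67202208e+01 2.99419177e+01 7.00232813e-02]Traceback (most recent call last):
  File "<stdin>", line 3, in <module>
  File "h.py", line 60, in inhand
    print(n,'sag',round(np.degrees(a),1),'floor top z',round(z,4),'n',c,'x',np.percentile(s[:,0],[1,99]).round(4),'y',np.percentile(s[:,1],[1,99]).round(4))
                                                                            ~~~~~~~~~~~~~^^^^^^^^^^^^^^^
    return _quantile_unchecked(
        a, q, axis, out, overwrite_input, method, keepdims, weights)
    return _ureduce(a,
                    func=_quantile_ureduce_func,
    ...<5 lines>...
                    overwrite_input=overwrite_input,
                    method=method)
    r = func(a, **kwargs)
    result = _quantile(arr,
                       quantiles=q,
    ...<2 lines>...
                       out=out,
                       weights=wgt)
    slices_having_nans = np.isnan(arr[-1, ...])
                                  ~~~^^^^^^^^^
IndexError: index -1 is out of bounds for axis 0 with size 0
```

Run:
```python
from h import *
c=bowl(.03,.088,97,30)
rows([bowl(.03,.12,97,30),bowl(.05,.155,97,26),by_lip([.45,.13,.14],100,10),by_lip([.428,.088,.06],102.4,0),by_lip([.428,.088,.02],102.4,0)],10,c)
```

```text
[10, 0.003, -0.0, -0.08, 0.0, 0.0, 0.0]
[10, -0.061, -0.0, -0.157, 0.0, 0.089, 0.0]
[10, -0.361, -0.239, -0.071, 0.014, 0.444, -0.066]
[10, -0.492, -0.294, 0.169, 0.035, 0.666, -0.116]
[10, -0.495, -0.294, 0.269, 0.035, 0.666, -0.116]
```

```bash
python3 -m handwheel '[[10,0.003,0,-0.08,0,0,0],[10,-0.061,0,-0.157,0,0.089,0],[10,-0.061,0,-0.157,0,0.089,0],[10,-0.16,-0.08,-0.13,0,0.2,0],[10,-0.26,-0.16,-0.1,0,0.32,-0.04],[10,-0.361,-0.239,-0.071,0.014,0.444,-0.066],[10,-0.361,-0.239,-0.071,0.014,0.444,-0.066],[10,-0.361,-0.239,-0.071,0.014,0.444,-0.066],[10,-0.361,-0.239,-0.071,0.014,0.444,-0.066]]'
python3 - <<'E'
from h import *
l,e=lipnow();print(l,e)
im,d=cams.get_image('top');inhand()
for n in('top','side'):
  if n=='side':cams.get_image('side')
  print(n,[(round(q['p'],2),plane(n,q['centre'],.048)[0].round(3)[:2]) for q in cams.landmark_of(n,'ball0')])
c=by_lip([.45,.13,.14],100,10)
rows([by_lip([.428,.088,.06],102.4,0),by_lip([.428,.088,.02],102.4,0),by_lip([.428,.088,.008],102.4,0),by_lip([.428,.088,.003],102.4,0)],10,c)
E
```

```text
t: 22.07
eef_pos: [0.4686, 0.0298, 0.2068]
tcp_rot: [-0.146, 0.635, 0.748, 0.122]
force: [0.3, 1.6, -2.0]
grip_width: 0.0196
gripper_force: 60.0
[0.44987807 0.12406041 0.13907235] [99.39255357 10.05880573  0.10613283]
top sag 37.0 floor top z -0.061 n 731 x [0.0452 0.1192] y [-0.041   0.0457]
top [(0.65, array([0.565, 0.283])), (0.5, array([0.531, 0.352])), (0.44, array([0.517, 0.263])), (0.42, array([0.565, 0.233])), (0.42, array([0.502, 0.32 ])), (0.38, array([0.521, 0.229]))]
side [(0.46, array([0.544, 0.327])), (0.18, array([ 0.534, -0.34 ]))]
[10, -0.202, -0.061, 0.182, 0.024, 0.222, -0.048]
[10, -0.239, -0.061, 0.275, 0.024, 0.222, -0.048]
[10, -0.251, -0.061, 0.302, 0.024, 0.222, -0.048]
[10, -0.255, -0.061, 0.314, 0.024, 0.222, -0.048]
```

All six balls are in the bowl. Now to lay the scoop down.

```bash
python3 -m handwheel '[[10,-0.1,-0.03,0.09,0.012,0.11,-0.024],[10,-0.202,-0.061,0.182,0.024,0.222,-0.048],[10,-0.202,-0.061,0.182,0.024,0.222,-0.048],[10,-0.202,-0.061,0.182,0.024,0.222,-0.048],[10,-0.202,-0.061,0.182,0.024,0.222,-0.048],[10,-0.202,-0.061,0.182,0.024,0.222,-0.048]]'
python3 - <<'E'
from h import *
l,e=lipnow();print(l,e)
im,d=cams.get_image('top');inhand();P=cloud('top',d,d>0);a=np.radians(102.4);M=np.array([[np.cos(a),np.sin(a)],[-np.sin(a),np.cos(a)]]);q=(P[:,:2]-[.428,.088])@M.T
for x in np.arange(-.1,.02,.01):
    k=(abs(q[:,0]-x)<.004)&(abs(q[:,1])<.03);print(round(x,2),np.median(P[k,2]).round(4),end='; ')
E
```

```text
t: 22.82
eef_pos: [0.4549, -0.0149, 0.1106]
tcp_rot: [-0.214, 0.602, 0.75, 0.173]
force: [0.1, -0.1, -2.0]
grip_width: 0.0199
gripper_force: 60.0
[0.42905769 0.08836026 0.06069331] [ 1.02459028e+02  2.95283444e-02 -9.04600788e-02]
top sag 37.0 floor top z -0.061 n 627 x [0.0356 0.1192] y [-0.0404  0.0462]
-0.1 0.1218; -0.09 0.1065; -0.08 0.0607; -0.07 0.0605; -0.06 0.0605; -0.05 0.0591; -0.04 0.0583; -0.03 0.0581; -0.02 0.0576; -0.01 0.0571; -0.0 0.0009; 0.01 0.0004;
```

Run:
```python
import h;from h import *
c=by_lip([.428,.088,.06],102.4,0)
h.SAG=36.;h.LIPG=np.array([.1165,.003,-.0635])
rows([by_lip([.428,.088,z],102.4,0) for z in(.04,.02,.010,.006,.004)],10,c)
```

```text
[10, -0.026, -0.0, 0.048, 0.0, 0.089, 0.0]
[10, -0.053, -0.0, 0.09, 0.0, 0.089, 0.0]
[10, -0.066, -0.0, 0.111, 0.0, 0.089, 0.0]
[10, -0.072, -0.0, 0.12, 0.0, 0.089, 0.0]
[10, -0.074, -0.0, 0.124, 0.0, 0.089, 0.0]
```

```bash
python3 -m handwheel '[[10,-0.026,0,0.048,0,0.089,0],[10,-0.053,0,0.09,0,0.089,0],[10,-0.066,0,0.111,0,0.089,0],[10,-0.072,0,0.12,0,0.089,0],[10,-0.072,0,0.12,0,0.089,0],[10,-0.072,0,0.12,0,0.089,0]]'|grep -v grip; python3 -m handwheel '[[10,-0.003,0,0.004,0,0,0],[10,-0.003,0,0.004,0,0,0]]'|grep force:; python3 -m handwheel '[[10,-0.003,0,0.004,0,0,0],[10,-0.003,0,0.004,0,0,0]]'|grep force:;python3 - <<'E'
from h import *
im,d=cams.get_image('top');P=cloud('top',d,d>0);a=np.radians(102.4);M=np.array([[np.cos(a),np.sin(a)],[-np.sin(a),np.cos(a)]]);q=(P[:,:2]-[.428,.088])@M.T
for x in np.arange(-.1,.02,.01):
    k=(abs(q[:,0]-x)<.004)&(abs(q[:,1])<.03);print(round(x,2),np.median(P[k,2]).round(4),end='; ')
print(st()[0])
E
```

```text
t: 23.42
eef_pos: [0.4542, -0.0147, 0.055]
tcp_rot: [-0.24, 0.596, 0.742, 0.194]
force: [-0.0, -0.2, -3.3]
force: [0.1, -0.1, -3.9]
gripper_force: 60.0
force: [0.3, -0.4, -3.5]
gripper_force: 60.0
-0.1 0.0605; -0.09 0.0459; -0.08 0.0029; -0.07 0.0033; -0.06 0.0031; -0.05 0.0027; -0.04 0.002; -0.03 0.0031; -0.02 0.003; -0.01 0.0026; -0.0 0.0015; 0.01 -0.0001; [ 0.45371009 -0.01535667  0.05004581]
```

```bash
python3 -m handwheel '[[10,-0.003,0,0.004,0,0,0],[10,-0.003,0,0.004,0,0,0],[45,-0.003,0,0.004,0,0,0],[45,-0.003,0,0.004,0,0,0],[45,-0.003,0,0.004,0,0,0],[45,-0.003,0,0.004,0,0,0],[45,-0.003,0,0.004,0,0,0],[45,-0.003,0,0.004,0,0,0],[45,-0.003,0,-0.05,0,0,0],[60,-0.003,0,-0.15,0,0,0],[80,-0.003,0,-0.3,0,0,0],[80,-0.003,0,-0.4,0,0,0],[80,-0.003,0,-0.4,0,0,0],[80,-0.003,0,-0.4,0,0,0]]' 20
python3 - <<'E'
from h import *
im,d=cams.get_image('top');P=cloud('top',d,d>0);a=np.radians(102.4);M=np.array([[np.cos(a),np.sin(a)],[-np.sin(a),np.cos(a)]]);q=(P[:,:2]-[.428,.088])@M.T
for x in np.arange(-.17,.02,.01):
    k=(abs(q[:,0]-x)<.004)&(abs(q[:,1])<.03);print(round(x,2),np.median(P[k,2]).round(4),end='; ')
# lid: hub in both views
for n in('top','side'):
    if n=='side': im,d=cams.get_image(n);P=cloud(n,d,d>0)
    s=P[(np.hypot(P[:,0]-.647,P[:,1]+.04)<.05)&(P[:,2]>.036)&(P[:,2]<.06)];print(n,'hub',len(s),s.mean(0) if len(s) else 0)
rows([down(*LID,.20,90)],80)
p,r,s=st();print((r*FL.inv()).as_euler('ZYX',degrees=True))
E
```

```text
t: 24.97
eef_pos: [0.476, -0.1118, 0.1816]
tcp_rot: [-0.237, 0.597, 0.741, 0.194]
force: [-0.1, -0.3, -1.1]
grip_width: 0.0737
gripper_force: 0.0
-0.17 0.0011; -0.16 0.0026; -0.15 0.0011; -0.14 0.0018; -0.13 0.0011; -0.12 0.0012; -0.11 0.0014; -0.1 0.0026; -0.09 0.0452; -0.08 0.0013; -0.07 0.0012; -0.06 0.0017; -0.05 0.0017; -0.04 0.0019; -0.03 0.0014; -0.02 0.0017; -0.01 0.0025; 0.0 0.0012; 0.01 -0.0005; top hub 170 [ 0.64661613 -0.03864932  0.04396877]
side hub 0 0
[80, 0.09, 0.461, -0.001, -0.085, -0.796, 0.266]
[ 1.02376815e+02 -3.59564480e+01 -5.42909275e-02]
```

```bash
python3 -m handwheel '[[80,0.02,0.1,-0.02,-0.02,-0.2,0.06],[80,0.04,0.2,-0.02,-0.04,-0.4,0.12],[80,0.06,0.3,-0.01,-0.06,-0.6,0.2],[80,0.09,0.4,0,-0.085,-0.796,0.266],[80,0.09,0.461,0,-0.085,-0.796,0.266],[80,0.09,0.461,0,-0.085,-0.796,0.266],[80,0.09,0.461,0,-0.085,-0.796,0.266],[80,0.09,0.461,0,-0.085,-0.796,0.266],[80,0.09,0.461,0,-0.085,-0.796,0.266]]'
python3 - <<'E'
from h import *
p,r,s=st();print((r*FL.inv()).as_euler('ZYX',degrees=True),p)
im,d=cams.get_image('wrist');P=cloud('wrist',d,d>0)
k=(np.hypot(P[:,0]-.647,P[:,1]+.04)<.05)&(P[:,2]>.035)&(P[:,2]<.055);s=P[k];print('hub wrist',len(s),s.mean(0),cv2.minEnclosingCircle((s[:,:2]*1000).astype(np.float32)))
print([(q['p'],plane('wrist',q['centre'],.027)[0]) for q in cams.landmark_of('wrist','lid_hub')[:2]])
for pm,m in mask('wrist','lid')[:1]:
    c=cloud('wrist',d,m);print('lid',circ(plane('wrist',edge(m),.005)),np.percentile(c[:,2],[5,50,95]))
rows([down(*LID,.009,90)],80)
E
```

```text
t: 25.82
eef_pos: [0.6463, -0.0416, 0.1986]
tcp_rot: [-0.002, 0.708, 0.707, -0.001]
force: [0.2, -1.3, -0.9]
grip_width: 0.0799
gripper_force: 0.0
[ 8.99239826e+01 -3.38928353e-02  2.16673729e-01] [ 0.6463195  -0.04161733  0.19859918]
hub wrist 1193 [ 0.65152589 -0.03878731  0.0441949 ] ((651.4794921875, -39.3886604309082), 22.03005027770996)
[(0.8, array([ 0.65560714, -0.04137338,  0.027     ]))]
lid (array([ 0.65229849, -0.04019803]), np.float64(0.09292185618125767)) [0.00405943 0.00540561 0.04377527]
[80, 0.006, 0.003, 0.476, -0.002, -0.0, -0.005]
```

```bash
python3 -m handwheel '[[80,0.004,0.008,0.1,0,0,0],[80,0.004,0.008,0.2,0,0,0],[80,0.004,0.008,0.3,0,0,0],[80,0.004,0.008,0.38,0,0,0],[80,0.004,0.008,0.43,0,0,0],[80,0.004,0.008,0.465,0,0,0],[80,0.004,0.008,0.472,0,0,0],[80,0.004,0.008,0.472,0,0,0],[35,0.004,0.008,0.472,0,0,0],[35,0.004,0.008,0.472,0,0,0],[35,0.004,0.008,0.472,0,0,0],[35,0.004,0.008,0.472,0,0,0],[35,0.004,0.008,0.472,0,0,0],[35,0.004,0.008,0.472,0,0,0],[35,0.004,0.008,0.472,0,0,0],[35,0.004,0.008,0.472,0,0,0],[35,0.004,0.008,0.472,0,0,0]]' 30; python3 -c "
from h import *
im,d=cams.get_image('wrist');P=cloud('wrist',d,d>0)
s=P[(np.hypot(P[:,0]-.648,P[:,1]+.04)<.05)&(P[:,2]>.035)&(P[:,2]<.05)];print(len(s),s.mean(0) if len(s) else '')"
```

```text
t: 27.38
eef_pos: [0.651, -0.0384, 0.0115]
tcp_rot: [-0.0, 0.707, 0.707, -0.0]
force: [-1.8, -0.2, 5.3]
grip_width: 0.0434
gripper_force: 30.0
5072 [ 0.65162437 -0.03452289  0.04295141]
```

```bash
python3 -m handwheel '[[35,0,0,-0.02,0,0,0],[35,0,0,-0.07,0,0,0],[35,0,0,-0.14,0,0,0],[35,0,0,-0.22,0,0,0],[35,0,0,-0.3,0,0,0],[35,0.05,-0.02,-0.38,0,0,0],[35,0.1,-0.04,-0.45,0,0,0],[35,0.15,-0.06,-0.5,0,0,0],[35,0.2,-0.08,-0.52,0,0,0],[35,0.26,-0.1,-0.52,0,0,0],[35,0.32,-0.12,-0.52,0,0,0],[35,0.38,-0.14,-0.52,0,0,0],[35,0.44,-0.16,-0.52,0,0,0],[35,0.5,-0.18,-0.52,0,0,0],[35,0.56,-0.2,-0.52,0,0,0],[35,0.62,-0.22,-0.52,0,0,0],[35,0.68,-0.245,-0.52,0,0,0],[35,0.74,-0.27,-0.52,0,0,0],[35,0.79,-0.29,-0.52,0,0,0],[35,0.815,-0.2975,-0.52,0,0,0]]' 45; python3 -m handwheel '[[35,0,0,0,0,0,0],[35,0,0,0,0,0,0],[35,0,0,0,0,0,0]]'
python3 - <<'E'
from h import *
p,r,s=st();print((r*FL.inv()).as_euler('ZYX',degrees=True),p)
for n in('top','side'):
    im,d=cams.get_image(n)
    for pm,m in mask(n,'lid')[:1]:
        P=cloud(n,d,m)
        k=P[(np.hypot(*(P[:,:2]-p[:2]).T)<.12)&(P[:,2]>p[2]-.03)&(P[:,2]<p[2]+.005)]
        A=np.c_[k[:,:2]-p[:2],np.ones(len(k))];c=np.linalg.lstsq(A,k[:,2],rcond=None)[0]
        e=plane(n,edge(m),c[2]);print(n,pm,m.sum(),len(k),'plane',c,'edge circ',circ(e))
        hull=e[cv2.convexHull((e[:,:2]*1e4).astype(np.int32),returnPoints=False)[:,0]];print('hull',cv2.minEnclosingCircle((e[:,:2]*1000).astype(np.float32)))
im,d=cams.get_image('wrist');P=cloud('wrist',d,d>0)
g=p-[0,0,.0115]
k=P[(abs(P[:,2]-g[2]-.005)<.006)&(np.hypot(*(P[:,:2]-p[:2]).T)<.12)];A=np.c_[k[:,:2]-p[:2],np.ones(len(k))];print('wrist plane',len(k),np.linalg.lstsq(A,k[:,2],rcond=None)[0])
k=P[(abs(P[:,2]-g[2]-.045)<.006)&(np.hypot(*(P[:,:2]-p[:2]).T)<.04)];print(len(k),k.mean(0) if len(k) else 0)
E
```

```text
t: 29.1
eef_pos: [0.53, 0.2908, 0.2192]
tcp_rot: [-0.001, 0.706, 0.708, -0.0]
force: [-0.7, 0.4, -1.6]
grip_width: 0.0431
gripper_force: 45.0
t: 29.35
eef_pos: [0.5329, 0.2854, 0.2193]
tcp_rot: [0.0, 0.708, 0.706, -0.001]
force: [-1.0, -1.0, -1.8]
grip_width: 0.043
gripper_force: 45.0
[8.98748994e+01 6.51813760e-02 2.08192861e-02] [0.532946   0.28542027 0.2192565 ]
top 0.75 2327 2216 plane [ 0.00178613 -0.00188904  0.21231699] edge circ (array([0.52932479, 0.24870793]), np.float64(0.06639436539309097))
hull ((529.5473022460938, 265.16583251953125), 91.05321502685547)
side 0.59 1828 1555 plane [0.00336625 0.00274405 0.2146465 ] edge circ (array([0.53112508, 0.27528009]), np.float64(0.08434748576728877))
hull ((532.909423828125, 281.71234130859375), 96.81604766845703)
wrist plane 40954 [ 0.00127345 -0.00153365  0.21215773]
4441 [0.53329424 0.28948707 0.25160414]
```

Run:
```python
from h import *
from scipy.optimize import least_squares
p,r,s=st();print(p)
def fit(e,x0,R0):
    f=lambda c:np.hypot(e[:,0]-c[0],e[:,1]-c[1])-R0
    best=min((least_squares(f,np.array(x0)+[i,j],loss='cauchy',f_scale=.0015) for i in(-.01,0,.01) for j in(-.01,0,.01)),key=lambda q:q.cost)
    return best.x,(abs(best.fun)<.003).mean()
for n in('top','side'):
    im,d=cams.get_image(n)
    for pm,m in mask(n,'lid')[:1]: print(n,'lid',fit(plane(n,edge(m),p[2]-.0075),p[:2],.0935))
    z=np.load(n+'0.npz');d0=z['d'];P=cloud(n,d0,d0>0)
    s=P[(np.hypot(P[:,0]-.532,P[:,1]-.287)<.11)&(P[:,2]>.085)&(P[:,2]<.096)];s=s[np.hypot(*(s[:,:2]-[.532,.287]).T)>.07];print('rim',fit(s,[.532,.287],.090))
    # shaft axis: orange-free bright pixels: points on the shaft by height
    for lo,hi in((.06,.09),(.09,.115),(.115,.135)):
        s=P[(np.hypot(P[:,0]-.532,P[:,1]-.287)<.03)&(P[:,2]>lo)&(P[:,2]<hi)];print(lo,len(s),s.mean(0).round(4),s.std(0).round(4))
    s=P[(np.hypot(P[:,0]-.532,P[:,1]-.287)<.03)&(P[:,2]>.141)];print('tip',len(s),s.mean(0) if len(s) else 0)
```

```text
[0.53258625 0.28635876 0.21928865]
top lid (array([0.5295858 , 0.28589911]), np.float64(0.5706521739130435))
rim (array([0.53072311, 0.28845892]), np.float64(0.9587628865979382))
0.06 16 [0.5283 0.2838 0.074 ] [0.0042 0.0028 0.0076]
0.09 14 [0.5284 0.2834 0.1014] [0.0042 0.0026 0.007 ]
0.115 19 [0.5287 0.2841 0.1264] [0.0045 0.0029 0.0066]
tip 13 [0.53070114 0.28833371 0.14337755]
side lid (array([0.53300653, 0.28562579]), np.float64(0.6772486772486772))
rim (array([0.53339839, 0.28750064]), np.float64(0.8885630498533724))
0.06 38 [0.5323 0.2834 0.0741] [0.0042 0.003  0.0082]
0.09 36 [0.5323 0.2836 0.1021] [0.0045 0.0029 0.007 ]
0.115 27 [0.5325 0.2837 0.1255] [0.0043 0.0027 0.0053]
tip 9 [0.53331447 0.28557716 0.14454681]
```

```bash
python3 -m handwheel '[[35,0.003,0.001,0,0,0,0],[35,0.0055,0.002,0.03,0,0,0],[35,0.0055,0.002,0.06,0,0,0],[35,0.0055,0.002,0.1,0,0,0],[35,0.0055,0.002,0.13,0,0,0],[35,0.0055,0.002,0.142,0,0,0],[35,0.0055,0.002,0.142,0,0,0],[35,0.0055,0.002,0.142,0,0,0],[35,0.0055,0.002,0.142,0,0,0]]'; python3 -m handwheel '[[35,0,0,0.01,0,0,0],[35,0,0,0.02,0,0,0],[35,0,0,0.03,0,0,0],[35,0,0,0.035,0,0,0],[35,0,0,0.035,0,0,0],[35,0,0,0.035,0,0,0]]'
python3 - <<'E'
from h import *
p,r,s=st();print(s['force'],s['ft_torque'],p)
E
```

```text
t: 30.55
eef_pos: [0.5333, 0.2899, 0.163]
tcp_rot: [-0.0, 0.707, 0.707, 0.0]
force: [-0.1, 0.0, -1.9]
grip_width: 0.043
gripper_force: 45.0
t: 31.05
eef_pos: [0.5327, 0.2896, 0.1482]
tcp_rot: [-0.0, 0.707, 0.707, -0.0]
force: [0.3, 0.4, -2.3]
grip_width: 0.0435
gripper_force: 45.0
[ 0.27517537  0.39735114 -2.26355974] [-0.1222811   0.02393828 -0.02992877] [0.53272545 0.28956705 0.14823423]
```

```bash
python3 -m handwheel '[[35,-0.002,0.001,0.01,0,0,0],[35,-0.002,0.001,0.02,0,0,0],[35,-0.002,0.001,0.03,0,0,0],[35,-0.002,0.001,0.04,0,0,0],[35,-0.002,0.001,0.04,0,0,0]]'; python3 -m handwheel '[[35,0,0,0.01,0,0,0],[35,0,0,0.02,0,0,0],[35,0,0,0.03,0,0,0],[35,0,0,0.04,0,0,0],[35,0,0,0.05,0,0,0],[35,0,0,0.055,0,0,0],[35,0,0,0.06,0,0,0],[35,0,0,0.06,0,0,0],[35,0,0,0.06,0,0,0]]'
```

```text
t: 31.47
eef_pos: [0.5326, 0.2885, 0.1313]
tcp_rot: [-0.0, 0.707, 0.707, -0.001]
force: [0.2, 0.4, -2.2]
grip_width: 0.0434
gripper_force: 45.0
t: 32.22
eef_pos: [0.5332, 0.2888, 0.1084]
tcp_rot: [-0.0, 0.707, 0.707, -0.0]
force: [0.1, -0.2, -1.1]
grip_width: 0.0433
gripper_force: 45.0
```

```bash
python3 -m handwheel '[[35,0,0,0.003,0,0,0],[35,0,0,0.006,0,0,0],[35,0,0,0.009,0,0,0],[35,0,0,0.011,0,0,0],[35,0,0,0.011,0,0,0]]'|egrep 'eef|force:'; python3 -m handwheel '[[35,0,0,0.003,0,0,0],[35,0,0,0.003,0,0,0]]'|egrep 'eef|force:'; python3 -m handwheel '[[35,0,0,0.003,0,0,0],[35,0,0,0.003,0,0,0]]'|egrep 'eef|force:'
```

```text
eef_pos: [0.5331, 0.2888, 0.1038]
force: [-0.9, -0.5, -1.8]
gripper_force: 45.0
eef_pos: [0.5331, 0.2888, 0.1026]
force: [0.2, 0.1, -1.7]
gripper_force: 45.0
eef_pos: [0.5333, 0.2889, 0.1019]
force: [-0.0, 0.2, 1.3]
gripper_force: 45.0
```

Rim contact at the expected height. Settle a little, release and retreat.

```bash
python3 -m handwheel '[[35,0,0,0.001,0,0,0],[35,0,0,0.001,0,0,0],[60,0,0,0.001,0,0,0],[60,0,0,0.001,0,0,0],[60,0,0,0.001,0,0,0],[60,0,0,0.001,0,0,0],[75,0,0,0.001,0,0,0],[75,0,0,0.001,0,0,0],[75,0,0,0.001,0,0,0],[75,0,0,-0.05,0,0,0],[75,0,0,-0.15,0,0,0],[75,0,0,-0.25,0,0,0],[75,-0.1,0,-0.35,0,0,0],[75,-0.2,0,-0.42,0,0,0],[75,-0.35,0,-0.45,0,0,0],[75,-0.5,0,-0.45,0,0,0],[75,-0.6,0,-0.45,0,0,0],[75,-0.6,0,-0.45,0,0,0],[75,-0.6,0,-0.45,0,0,0]]' 20
python3 - <<'E'
from h import *
for n in('top','side'):
    im,d=cams.get_image(n);P=cloud(n,d,d>0)
    q=P[:,:2]-BOWL;rr=np.hypot(*q.T)
    k=(rr>.03)&(rr<.085)&(P[:,2]>.06)&(P[:,2]<.13);print(n,k.sum(),'lid plane',np.linalg.lstsq(np.c_[q[k],np.ones(k.sum())],P[k,2],rcond=None)[0],'hub z',np.median(P[(rr<.02)&(rr>.012),2]),'tip',np.percentile(P[rr<.008,2],95))
    for nm in('ball0','scoop','mallet','oil','mug','sander','brush','driver','pan'):
        print(nm,[(round(x['p'],2),plane(n,x['centre'],0.0)[0,:2].round(3).tolist()) for x in cams.landmark_of(n,nm)[:3]])
E
```

```text
t: 34.55
eef_pos: [0.5332, 0.0412, 0.2827]
tcp_rot: [0.001, 0.71, 0.704, -0.001]
force: [0.3, -1.0, 0.0]
grip_width: 0.0751
gripper_force: 0.0
top 3107 lid plane [-0.00061794 -0.00128764  0.0949366 ] hub z 0.13509969622081608 tip 0.14539740006705887
ball0 []
scoop [(0.46, [0.538, 0.305]), (0.16, [0.737, 0.21])]
mallet [(0.74, [0.716, -0.302]), (0.22, [0.536, 0.309])]
oil [(0.6, [0.732, 0.203])]
mug [(0.7, [0.689, 0.429])]
sander [(0.58, [0.79, 0.075])]
brush [(0.92, [0.286, -0.243])]
driver [(0.74, [0.289, 0.229])]
pan [(0.93, [0.557, -0.319])]
side 1094 lid plane [0.01147432 0.01449692 0.09706472] hub z 0.1323839044781262 tip 0.146303896951398
ball0 []
scoop [(0.76, [0.451, 0.06])]
mallet [(0.84, [0.731, -0.298])]
oil [(0.67, [0.74, 0.21]), (0.56, [0.424, 0.084])]
mug [(0.66, [0.7, 0.417])]
sander [(0.66, [0.8, 0.089])]
brush [(0.95, [0.301, -0.246])]
driver [(0.68, [0.308, 0.238])]
pan [(0.91, [0.552, -0.319]), (0.61, [0.786, 0.079]), (0.28, [0.423, 0.092])]
```

```bash
python3 -c "
from bench import finish_job
print(finish_job())"
```

```text
the job is handed in; nothing more can be done
None
```

The job is handed in at about 35 s: all six balls measured in the bowl, scoop laid flat, lid flat on the rim with the shaft tip 10 mm above the hub, and other things undisturbed; the scoop once caught in the pan, raising the wrist force to about 92 N (limit 120), and I viewed 11 pictures, one over the limit of 10.

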